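# Wedge the filter stand level and build up the bayonet filter holder

## Robot

A 6-joint arm with a two-finger parallel gripper is mounted at the origin on a cart in front of the work surface, level with it; the furniture and walls round the work are solid. World frame = base frame: x ahead of the robot, y to its left, z up, the work surface at z = 0. Lengths are in m, angles in degrees, forces in N, time in s.
With the tool pointing down it reaches from about 0.25 to 0.725 m from the base axis. Payload 9.7 kg.
Tool frame: the origin (TCP) lies at the very end of the fingers, on their centre line; the grasp point (between the pads) lies 19 mm behind it (bot.grip_point_offset is the z of the grasp point in the tool frame, in m); z points along the fingers, x is the direction in which the jaws open and shut, and the axes are right-handed (so a half turn about z gives the same grasp; the last joint's range is limited). The gripper opens to 85 mm and grips with 20 to 120 N. Pads are 22 mm wide; open, the fingers measure 114 mm over their backs; the gripper's body (76 mm by 85 mm) begins 54 mm behind the grasp point. The pads swing forward as they close: fully open they stand 13 mm farther back than shut.
Start: joints at [71.849, 4.979, 10.078, 95.1, 0, 90], TCP at [0.171, 0.523, 0.231] pointing down, gripper open.
Joint ranges: [-179.16, 179.16], [-48.56, 103.87], [-65.8, 70.77], [-126.05, 130.52], [-82.76, 87.17], [-180, 180]. Speed limits (degrees/s): [127.2, 127.2, 147.25, 180, 180, 180].

## Interface

Orientations are given as [roll, pitch, yaw] about the fixed x, y, z axes, in that order (R = Rz(yaw) Ry(pitch) Rx(roll)).
In Python, from workcell import get_obs, viewer, job_done, bot gives the robot as it stands.
- The arm moves only by the shell command python3 -m handwheel 'ROWS' [FORCE]. ROWS is JSON, a list of rows, each a list of 5 numbers: the closure, from 0 (fully open) to 1 (shut), then the shift along the world's x, y, z in m, then the turn about the world's z in degrees. A call has 1 to 5 rows; each row is the pose to reach, as a shift and turn from the pose measured when the call began; what a row does not reach only later rows make up. A row lasts 1/10 s, in which the tool goes at most 50 mm and 8.59 degrees, less where a joint would pass 70% of its speed; a pose out of reach is approached as far as the arm can. A call with a gripper value outside its range is refused whole. The fingers move at their own pace and stop on an object; FORCE is the grip in N (left out, the last holds). Time passes only in rows, so rows that repeat a pose let the fingers close. It gives the time, the measured TCP pose, the force and the opening at its end, in the units of the state.
- get_obs(): the state, without advancing time (a new reading comes with each control period).
- viewer.camera(name): name is "scene" or "top" or "wrist"; returns a dict with "color" (480x640x3 uint8, blue, green, red), "K" (3x3 intrinsics, pixels), "origin" and "orientation" of the camera in the world. Camera axes: x right, y down, z forward; pixel columns grow to the right and rows downward; lengths in m; the calibration is good to about 2 mm. A picture is of the moment at which its call begins. There is no depth.
- job_done(): hands the job in, once; it reports no verdict.
The state is a dict: "time": time; "q": joint angles; "qd": joint speeds; "joint_efforts": joint torques, N m; "ee_pos": TCP position; "tcp_rot": TCP orientation; "wrist_force": force on the tool from outside, world axes, zero at the start; "torque": the same for the moment, N m; "opening": finger opening in m.
Only numpy, scipy, OpenCV 4.12 (cv2) and the standard library are available. Lean on these libraries where they do the work, as an engineer would, in place of code of your own. Each camera call takes 0.05 s, during which the arm holds its last target.

## Task

The plate of the filter stand has dropped at its free front edge. First push the wedge, thin end first, under the middle of that edge until the plate sits level (top flush with the two front posts) and leave it there; then build the filter holder on the plate's bayonet base: lower on every filter stage there is, in any order, and finally the cap, each with its slot over the bar below and given a quarter turn clockwise until it locks. At the end the plate must still be level; leave everything else on the bench where it is.

Things in the scene. Friction and masses are not known exactly. Their poses are not given: they have to be found in the camera images.
- stand: fixed grey frame on the worktop, 144 x 172 mm; origin on the worktop under the bayonet base; x points from the plate's free front edge to the hinge (roughly away from the robot), z up. Two slim posts at the front corners (x -68, y +-81 mm) are 40 mm high: their tops are flush with the plate's top when it is level
- plate (a joint): tilt of the 148 mm wide, 10 mm thick aluminium plate about the hinge at its far edge (stand x +62 mm, 33 mm up): 0 level, negative = front edge low (it starts on its stop, -0.135 rad), positive = too high. It falls back under its weight (about 0.5 kg) unless something is under the front edge, 140 mm from the hinge
- front_edge (a point): fixed point in the stand's frame where the underside of the middle of the plate's rounded front edge is when level: 78 mm in front of the base centre, 30 mm above the worktop (12 mm with the plate fully down). The space under the plate is free for 110 mm behind this edge and 70 mm either side. Axes as stand
- base (a point): centre of the flat top of the round bayonet base (64 mm wide) on the plate, 52 mm above the worktop when level. On it stands a 20 mm thick neck with a cross bar 40 mm long, 9 mm wide, along this point's x; the bar's underside is 7 mm and its top 13 mm above this point. z is square to the plate
- wedge_tab (a point): loose white wedge, 120 x 40 mm, lying flat, 0.2 kg; the point is the centre of the upright grip tab on its heel (18 mm along x, 24 mm across y, 38 to 63 mm above the worktop; point 50 mm up). x points to the thin tip. Ramp: 3 mm at the tip rising to 38 mm over 100 mm, then flat under the tab. About 77 mm goes under the edge for level; friction holds it there when let go
- wedge_tip (a point): middle of the lower edge of the same wedge's thin tip, on the worktop, 110 mm ahead of the tab along the wedge's x
- stage_a_mid (a point): filter stage: round grey section, 56 mm wide, body 50 mm high, 0.12 kg; the point is on its axis 25 mm above its underside, z up. On top: neck and cross bar like the base's, 13 mm high, bar along x. Underside: 14 mm wide slot along y (square to its own top bar), widened to 24 mm in the middle for the neck, floor 5 mm; takes the 9 mm bar below. May be absent
- stage_b_mid (a point): another filter stage, same as stage_a. To lock: lower it with its y along the bar below until its underside rests on the flat below the neck (13 mm below the bar's top), then turn clockwise seen from above a quarter turn, so its x lies along the bar; a stop comes about 4 degrees later. The wrong way it is blocked at about half. May be absent
- stage_c_mid (a point): a third filter stage, same as stage_a and locked in the same way. A half turn about the axis makes no difference. Each stage locked on adds 50 mm to the stack and has about 2 mm of sideways play on the one below. May be absent
- cap_mid (a point): cap: same round body (56 mm wide, 50 mm high, 0.12 kg), slot along y and locking as a stage, but with a low dome and a raised rib (40 x 8 mm, along x, up to 62 mm above the underside) on top in place of the neck and bar, so it goes last. The point is on its axis 25 mm above its underside, z up
- bench_timer: bystander: small white timer 64 x 64 x 20 mm; origin at the centre of its underside
- petri_dish: bystander: clear round dish 62 mm across, 15 mm high; origin at the centre of its underside
- sample_pot: bystander: small pot with white lid, 43 mm across, 48 mm high; origin at the centre of its underside
- bottle_buffer: bystander: white bottle with blue cap, 43 mm across, 96 mm high; origin at the centre of its underside
- forceps: bystander: steel forceps, 127 mm long, lying flat; origin at the centre of its underside
- pen_b: bystander: pen 145 mm long; origin at the centre of its underside
There are look-alikes about, which are no part of the job. Leave any turquoise look-alike of the part that bears stage_a_mid alone.

How it is judged (in metres and radians):
On the way, in this order (a step that is already met when the one before it is completed fails the run):
1. the plate is level on the wedge, and neither a stage nor the cap is on the base yet (value of joint plate between -0.022 and 0.022 rad and x of wedge_tip in the frame of front_edge above 0.03 m and y of wedge_tip in the frame of front_edge between -0.06 and 0.06 m and horizontal distance between each of stage_a_mid, stage_b_mid, stage_c_mid, cap_mid and base above 0.06 m), for 0.5 s.
2. every filter stage is down and locked on the stack, the cap not yet (x of stage_a_mid in the frame of base between -0.01 and 0.01 m and y of stage_a_mid in the frame of base between -0.01 and 0.01 m and (z of stage_a_mid in the frame of base between 0.02 and 0.03 m or z of stage_a_mid in the frame of base between 0.07 and 0.08 m or z of stage_a_mid in the frame of base between 0.12 and 0.13 m) and angle between the x axis of each of stage_a_mid, stage_b_mid, stage_c_mid and the x axis of base, either way round below 0.26 rad and angle between the z axis of each of stage_a_mid, stage_b_mid, stage_c_mid and the z axis of base, either way round below 0.08 rad and x of stage_b_mid in the frame of base between -0.01 and 0.01 m and y of stage_b_mid in the frame of base between -0.01 and 0.01 m and (z of stage_b_mid in the frame of base between 0.02 and 0.03 m or z of stage_b_mid in the frame of base between 0.07 and 0.08 m or z of stage_b_mid in the frame of base between 0.12 and 0.13 m) and x of stage_c_mid in the frame of base between -0.01 and 0.01 m and y of stage_c_mid in the frame of base between -0.01 and 0.01 m and (z of stage_c_mid in the frame of base between 0.02 and 0.03 m or z of stage_c_mid in the frame of base between 0.07 and 0.08 m or z of stage_c_mid in the frame of base between 0.12 and 0.13 m) and horizontal distance between cap_mid and base above 0.06 m), for 0.2 s.
At the end, for the whole second after the job is handed in: Plate level within 0.022 rad on the wedge (tip 30 mm or more under the edge); all stages and the cap stacked on the base: within 10 mm of its axis, 5 mm of seated height, tilt under 0.08 rad, x axis within 0.26 rad of the base bar; all at rest (value of joint plate between -0.022 and 0.022 rad and x of wedge_tip in the frame of front_edge above 0.03 m and y of wedge_tip in the frame of front_edge between -0.06 and 0.06 m and x of stage_a_mid in the frame of base between -0.01 and 0.01 m and y of stage_a_mid in the frame of base between -0.01 and 0.01 m and (z of stage_a_mid in the frame of base between 0.02 and 0.03 m or z of stage_a_mid in the frame of base between 0.07 and 0.08 m or z of stage_a_mid in the frame of base between 0.12 and 0.13 m) and angle between the x axis of each of stage_a_mid, stage_b_mid, stage_c_mid, cap_mid and the x axis of base, either way round below 0.26 rad and angle between the z axis of each of stage_a_mid, stage_b_mid, stage_c_mid, cap_mid and the z axis of base, either way round below 0.08 rad and x of stage_b_mid in the frame of base between -0.01 and 0.01 m and y of stage_b_mid in the frame of base between -0.01 and 0.01 m and (z of stage_b_mid in the frame of base between 0.02 and 0.03 m or z of stage_b_mid in the frame of base between 0.07 and 0.08 m or z of stage_b_mid in the frame of base between 0.12 and 0.13 m) and x of stage_c_mid in the frame of base between -0.01 and 0.01 m and y of stage_c_mid in the frame of base between -0.01 and 0.01 m and (z of stage_c_mid in the frame of base between 0.02 and 0.03 m or z of stage_c_mid in the frame of base between 0.07 and 0.08 m or z of stage_c_mid in the frame of base between 0.12 and 0.13 m) and x of cap_mid in the frame of base between -0.01 and 0.01 m and y of cap_mid in the frame of base between -0.01 and 0.01 m and (z of cap_mid in the frame of base between 0.07 and 0.08 m or z of cap_mid in the frame of base between 0.12 and 0.13 m or z of cap_mid in the frame of base between 0.17 and 0.18 m) and linear speed of each of stage_a, stage_b, stage_c, cap, wedge below 0.02 m/s); the robot touches nothing.
It fails at once if a bystander is shifted by more than 40 mm (distance of any of bench_timer, petri_dish, sample_pot, bottle_buffer, forceps, pen_b from where it was at the start of the episode above 0.04 m).
Of stage_a, stage_b, stage_c only 2 to 3 are there at a start; the rules pass over those that are not, and their reading is None.
At some moment in a run one of stage_a, stage_b, stage_c, cap may be knocked a few centimetres aside while the robot is not near it.
It also fails if it takes over 210 s, if anything falls off the work surface, if the arm or the gripper's body presses on something with over 40 N, if the wrist force passes 120 N, or if a joint passes its speed limit or range.

## Working session

There is one attempt and no reset: what is moved stays moved. The work goes in short steps, Python scripts to look and compute and a shell command to move; the robot and the scene stay as the last step left them, time stands still between calls to the robot, and variables do not carry over. Pictures are saved under pics/ and viewed, and the job is handed in when it is done.

```bash
ls; mkdir -p pics
cat > h.py <<'E'
import numpy as np, cv2, time
from workcell import get_obs, viewer, job_done, bot
from scipy.spatial.transform import Rotation as R
def rot(o):
    o=np.array(o,float)
    if o.shape==(3,3): return o
    return R.from_euler('xyz',o,degrees=True).as_matrix()
def cam(n,save=None):
    c=viewer.camera(n)
    if save: cv2.imwrite('pics/'+save,c['color'])
    return c
def ray(c,u,v):
    d=np.linalg.inv(np.array(c['K']))@np.array([u,v,1.0]); return np.array(c['origin'],float),rot(c['orientation'])@d
def onz(c,u,v,z):
    o,d=ray(c,u,v); return o+d*(z-o[2])/d[2]
def proj(c,p):
    q=rot(c['orientation']).T@(np.array(p,float)-np.array(c['origin'],float)); k=np.array(c['K'])@q; return k[:2]/k[2]
E
python3 - <<'E'
from h import *
print(get_obs(), bot.grip_point_offset)
for n in ['scene','top','wrist']:
    c=cam(n,n+'0.png'); print(n,c['K'],c['origin'],c['orientation'])
E
```

```text
pics
{'time': 0.0, 'q': array([7.18495374e+01, 5.01260958e+00, 1.00349694e+01, 9.50965933e+01,
       1.63571155e-03, 9.00003618e+01]), 'qd': array([-0.02067798,  0.05713077,  0.04013664,  0.11877469,  0.04846544,
       -0.02260867]), 'joint_efforts': array([-8.07915385e-04, -5.20388818e+01,  4.64803541e+01,  1.65053486e-02,
       -4.34803997e-05,  1.30787822e-05]), 'ee_pos': array([0.17126168, 0.52244334, 0.23057317]), 'tcp_rot': array([-1.79998365e+02,  7.42335188e-02,  7.18491756e+01]), 'wrist_force': array([ 0.10651126, -0.54362774, -0.53873371]), 'torque': array([-0.03994552,  0.01237856, -0.02879553]), 'opening': 0.0856315600974697} -0.0187
scene [[453.94322148   0.         332.0133694 ]
 [  0.         453.94322148 236.6097294 ]
 [  0.           0.           1.        ]] [ 0.20096235 -0.82879679  0.56093725] [-122.62520924   -0.70856966  -28.96948352]
top [[465.05904802   0.         318.07627945]
 [  0.         465.05904802 243.22446523]
 [  0.           0.           1.        ]] [ 0.33065685 -0.13220773  1.23054835] [-168.54049131   -0.77942301  -91.57148241]
wrist [[406.17583996   0.         316.24551056]
 [  0.         406.17583996 236.42236588]
 [  0.           0.           1.        ]] [0.10860053 0.54351418 0.37259848] [1.65019174e+02 7.85844063e-02 7.18586014e+01]
```

View pics/scene0.png

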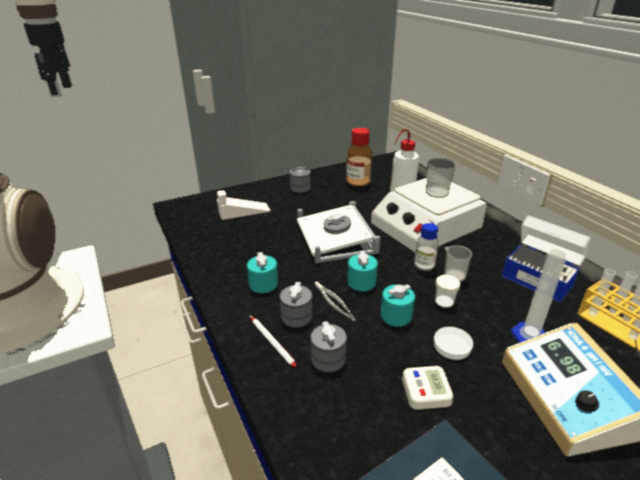

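View pics/top0.png

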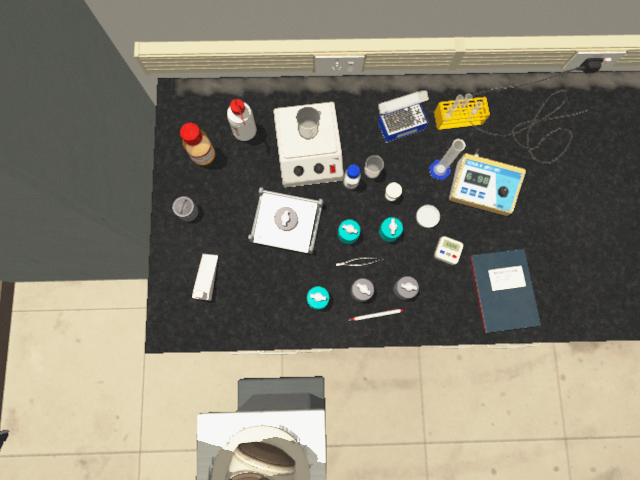

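View pics/wrist0.png

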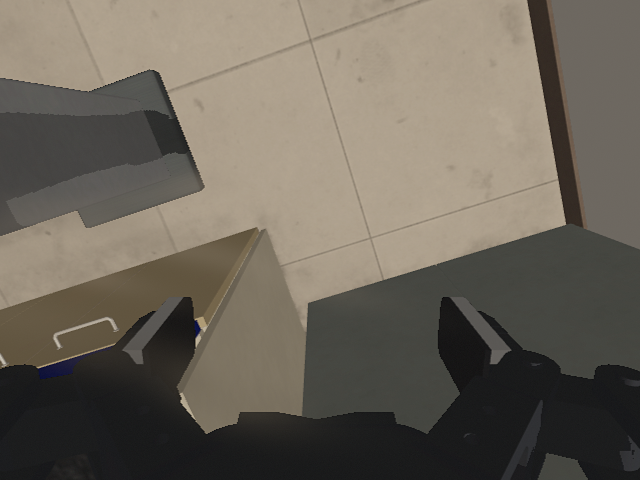

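The top view shows the stand at (287,221), the wedge at (205,277), and grey parts at (185,208), (362,290) and (407,288). The three turquoise parts at (318,298), (349,231) and (391,229) are look-alikes. I'll zoom in.

Run:
```python
from h import *
a=cv2.imread('pics/top0.png')
def crop(a,x0,y0,w,h,s): return cv2.resize(a[y0:y0+h,x0:x0+w],None,fx=s,fy=s,interpolation=cv2.INTER_CUBIC)
cv2.imwrite('pics/t_a.png',crop(a,160,180,180,130,4.4))
cv2.imwrite('pics/t_b.png',crop(a,300,200,160,130,4.5))
s=cv2.imread('pics/scene0.png')
cv2.imwrite('pics/s_a.png',crop(s,200,150,190,140,4.2))
c=viewer.camera('top')
for n,u,v,z in [('cap?',185,203,.06),('st1',362,290,.05),('st2',407,288,.05),('stand',287,218,.06),('wtab',209,257,.06),('tq1',318,298,.05),('tq2',349,231,.05)]: print(n,onz(c,u,v,z).round(3))
```

```text
cap? [0.683 0.189 0.06 ]
st1 [ 0.445 -0.263  0.05 ]
st2 [ 0.448 -0.378  0.05 ]
stand [ 0.636 -0.076  0.06 ]
wtab [0.539 0.124 0.06 ]
tq1 [ 0.428 -0.151  0.05 ]
tq2 [ 0.6   -0.236  0.05 ]
```

View pics/t_a.png

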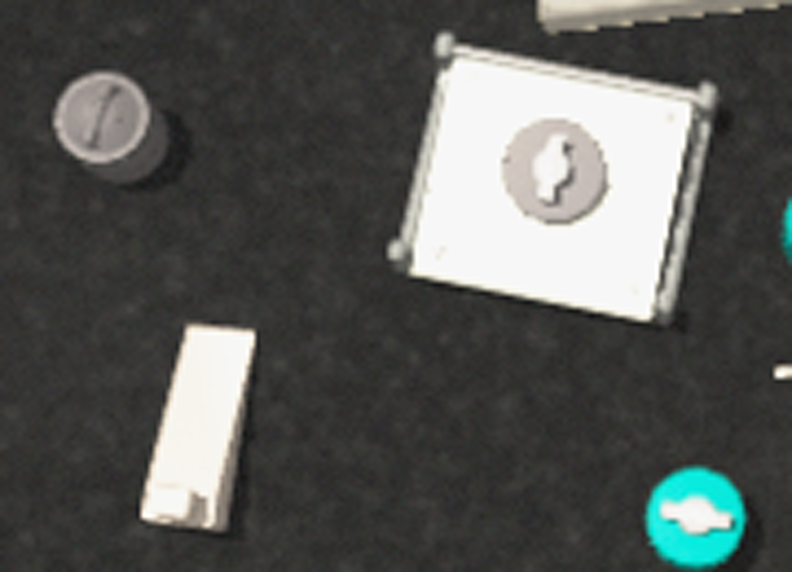

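View pics/t_b.png

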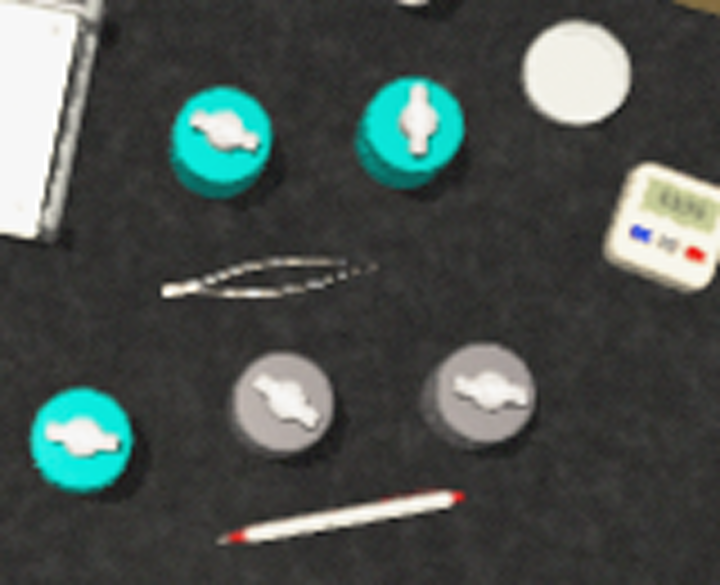

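View pics/s_a.png

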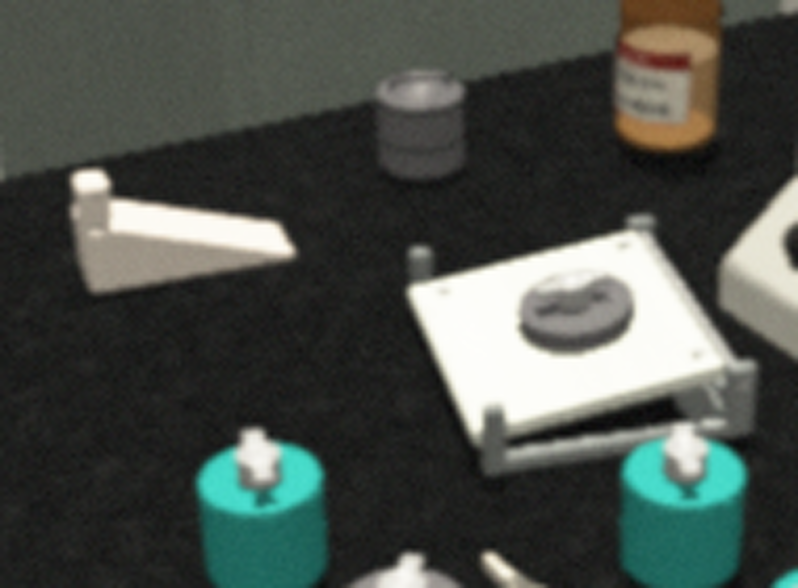

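Run:
```python
from h import *
c=cam('top'); a=c['color']
hsv=cv2.cvtColor(a,cv2.COLOR_BGR2HSV)
m=((hsv[...,2]>150)).astype(np.uint8)
def rect(x0,y0,x1,y1,z):
    mm=np.zeros_like(m); mm[y0:y1,x0:x1]=m[y0:y1,x0:x1]
    cs,_=cv2.findContours(mm,cv2.RETR_EXTERNAL,cv2.CHAIN_APPROX_NONE); k=max(cs,key=cv2.contourArea)
    b=cv2.boxPoints(cv2.minAreaRect(k)); print(b.round(1).tolist()); 
    for p in b: print(onz(c,*p,z).round(4))
print('wedge'); rect(185,245,222,305,0.02)
print('plate'); rect(240,180,330,262,0.03)
cv2.imwrite('pics/z1.png',cv2.resize(a[180:310,180:330],None,fx=5,fy=4.6,interpolation=cv2.INTER_NEAREST))
```

```text
wedge
[[191.0, 297.29998779296875], [201.3000030517578, 251.5], [217.89999389648438, 255.1999969482422], [207.5, 301.0]]
[0.441  0.1769 0.02  ]
[0.5609 0.153  0.02  ]
[0.5499 0.1095 0.02  ]
[0.4303 0.1342 0.02  ]
plate
[[247.8000030517578, 241.0], [258.3999938964844, 187.0], [322.29998779296875, 199.39999389648438], [311.70001220703125, 253.5]]
[0.5839 0.0294 0.03  ]
[0.7321 0.0015 0.03  ]
[ 0.6932 -0.1697  0.03  ]
[ 0.5464 -0.1378  0.03  ]
```

```bash
python3 -m handwheel '[[0,0.05,-0.04,0.02,0],[0,0.1,-0.09,0.04,-8],[0,0.14,-0.14,0.06,-16],[0,0.18,-0.19,0.06,-24],[0,0.22,-0.24,0.06,-32]]'; python3 -m handwheel '[[0,0.04,-0.04,0,-8],[0,0.08,-0.08,0,-16],[0,0.08,-0.12,0,-24],[0,0.08,-0.12,0,-32],[0,0.08,-0.12,0,-40]]'
```

```text
time: 0.75
ee_pos: [0.3394, 0.3457, 0.2857]
tcp_rot: [-180.0, -0.0, 39.5]
wrist_force: [0.0, 1.6, -0.6]
opening: 0.0854
time: 1.25
ee_pos: [0.42, 0.2239, 0.2858]
tcp_rot: [-180.0, -0.0, -1.0]
wrist_force: [-0.6, -0.3, 0.3]
opening: 0.0851
```

```bash
python3 -m handwheel '[[0,0.01,-0.02,0,8],[0,0.02,-0.05,0,16],[0,0.02,-0.07,0,24],[0,0.02,-0.07,0,32],[0,0.02,-0.07,0,40]]'; python3 -m handwheel '[[0,0.0,0,0,8],[0,0.0,0,0,16],[0,0.0,0,0,24],[0,0,0,0,32],[0,0,0,0,39.5]]'
python3 - <<'E'
from h import *
print(get_obs()['q'].round(1))
c=cam('wrist','w1.png');cam('scene','s1.png')
print(c['origin'],c['orientation'])
E
```

```text
time: 1.75
ee_pos: [0.4401, 0.1532, 0.2858]
tcp_rot: [-180.0, -0.0, 39.3]
wrist_force: [-0.3, 0.6, -0.3]
opening: 0.0855
time: 2.25
ee_pos: [0.44, 0.1532, 0.2858]
tcp_rot: [-180.0, -0.0, 79.1]
wrist_force: [-0.8, -0.1, 0.4]
opening: 0.0853
[ 19.2  -4.9   6.3 101.2   0.   30.1]
[0.37525743 0.16601998 0.42774304] [ 1.65033421e+02 -3.70500951e-02  7.91015251e+01]
```

View pics/w1.png

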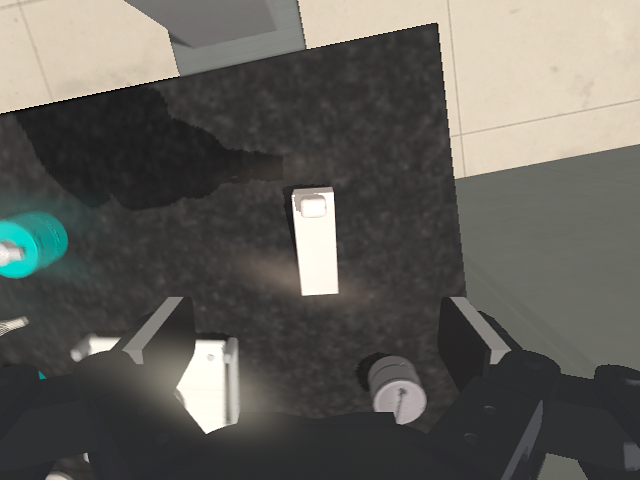

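The wrist view shows the wedge's tab top at (313,205), heel corners at about (293,190) and (333,187), and tip corners at about (302,295) and (338,294).

Run:
```python
from h import *
c=cam('wrist'); a=c['color']
g=cv2.cvtColor(a,cv2.COLOR_BGR2GRAY)
m=np.zeros_like(g); m[180:300,270:360]=(g[180:300,270:360]>130)*255
cs,_=cv2.findContours(m,cv2.RETR_EXTERNAL,cv2.CHAIN_APPROX_NONE);k=max(cs,key=cv2.contourArea)
print(cv2.approxPolyDP(k,4,True)[:,0].tolist())
for u,v,z in [(302,295,.003),(338,294,.003),(293,190,.038),(333,187,.038),(313,205,.063)]: print(onz(c,u,v,z).round(4))
cv2.imwrite('pics/w1z.png',cv2.resize(a[180:300,270:360],None,fx=6,fy=5,interpolation=cv2.INTER_CUBIC))
c=cam('top')
for p in ([0.44,0.153,.063],): print(proj(c,p))
```

```text
[[331, 187], [295, 189], [292, 195], [302, 295], [337, 293]]
[0.5507 0.1158 0.003 ]
[0.5573 0.1557 0.003 ]
[0.4278 0.1334 0.038 ]
[0.4324 0.1717 0.038 ]
[0.4414 0.1505 0.063 ]
[196.26820418 296.00469268]
```

View pics/w1z.png

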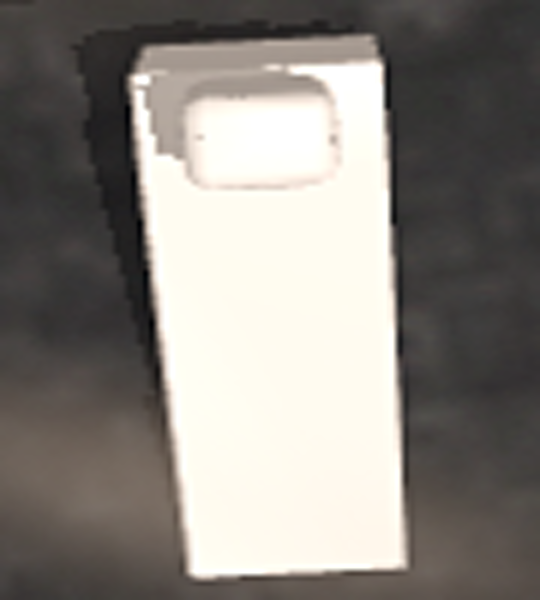

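```bash
python3 -m handwheel '[[0,0.004,-0.002,-0.05,2.8],[0,0.004,-0.002,-0.1,2.8],[0,0.004,-0.002,-0.15,2.8],[0,0.004,-0.002,-0.2,2.8],[0,0.004,-0.002,-0.242,2.8]]'; python3 -m handwheel '[[0.5,0,0,0,0],[0.9,0,0,0,0],[0.9,0,0,0,0],[0.9,0,0,0,0],[0.9,0,0,0,0]]' 60;  python3 -m handwheel '[[0.9,0,0,0,0],[0.9,0,0,0,0],[0.9,0,0,0,0]]'
```

```text
time: 2.95
ee_pos: [0.4432, 0.1509, 0.0412]
tcp_rot: [-179.9, -0.0, 81.1]
wrist_force: [0.6, -0.2, 0.7]
opening: 0.0856
time: 3.45
ee_pos: [0.4447, 0.1514, 0.0438]
tcp_rot: [179.9, -0.1, 81.1]
wrist_force: [-0.9, -0.8, 8.1]
opening: 0.023
time: 3.75
ee_pos: [0.4448, 0.1515, 0.0441]
tcp_rot: [179.8, -0.1, 81.1]
wrist_force: [0.7, 0.4, -0.6]
opening: 0.0226
```

Run:
```python
from h import *
cam('wrist','w2.png');c=cam('scene'); cv2.imwrite('pics/s2.png',cv2.resize(c['color'][150:300,180:400],None,fx=3.6,fy=3.6))
print(get_obs()['ee_pos'])
```

```text
[0.44466663 0.15142161 0.04383828]
```

View pics/s2.png

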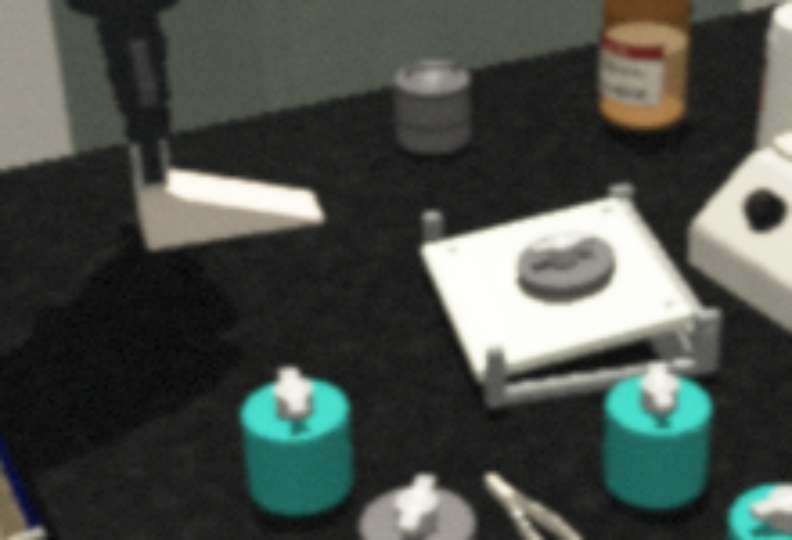

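View pics/w2.png

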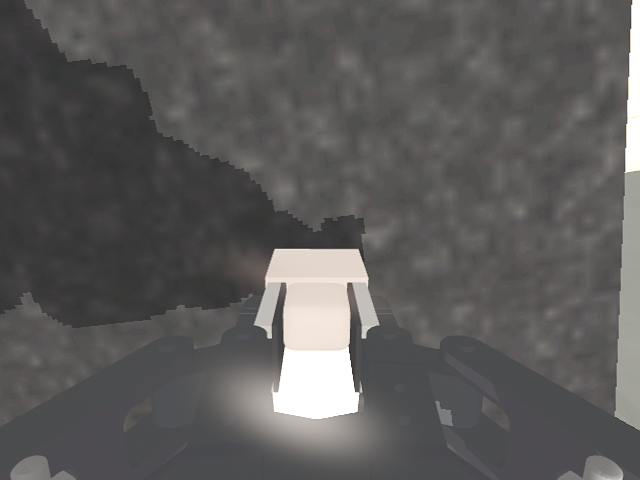

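Run:
```python
from h import *
c=cam('top'); a=c['color']
cv2.imwrite('pics/t3.png',cv2.resize(a[180:265,240:330],None,fx=8,fy=7,interpolation=cv2.INTER_CUBIC))
hsv=cv2.cvtColor(a,cv2.COLOR_BGR2HSV)
print('disk',onz(c,286.1,218.9,.0435)); p=onz(c,250.2,236.1,.04);q=onz(c,310.7,250.7,.04);print(p,q,np.linalg.norm(p-q),np.degrees(np.arctan2(*(p-q)[:2][::-1]))-90)
```

```text
disk [ 0.6381047  -0.07266036  0.0435    ]
[0.5948702  0.02192949 0.04      ] [ 0.55211262 -0.13527465  0.04      ] 0.16291516675187667 -15.21566534247178
```

View pics/t3.png

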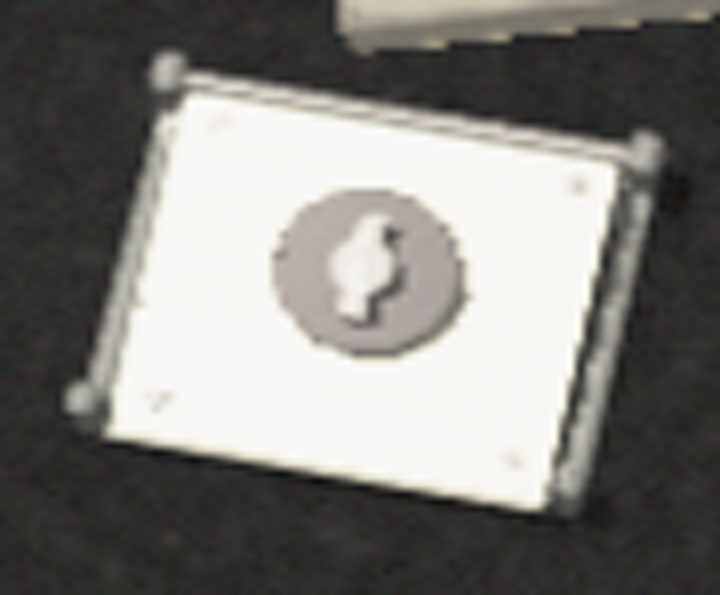

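Run:
```python
from h import *
c=cam('top')
print('disk',onz(c,286.25,218.9,.0435))
def pr(p,q,z):
    p=onz(c,*p,z);q=onz(c,*q,z);print(p.round(4),q.round(4),((p+q)/2).round(4),np.linalg.norm(p-q),np.degrees(np.arctan2(*(p-q)[:2][::-1]))-90)
pr((250.2,236.1),(310.75,248.3),.04); pr((261,189.7),(321.25,201.1),.04)
# front edge of plate bottom/top: corners
pr((240+105/8,180+435/7),(240+545/8,180+512/7),.017)
pr((240+105/8,180+435/7),(240+545/8,180+512/7),.022)
```

```text
disk [ 0.63809527 -0.07305441  0.0435    ]
[0.5949 0.0219 0.04  ] [ 0.5585 -0.1356  0.04  ] [ 0.5767 -0.0568  0.04  ] 0.16164100793277086 -13.014763385415236
[ 0.721  -0.0067  0.04  ] [ 0.6856 -0.1666  0.04  ] [ 0.7033 -0.0866  0.04  ] 0.1638151833018257 -12.474395344582732
[0.5833 0.0171 0.017 ] [ 0.55   -0.1284  0.017 ] [ 0.5667 -0.0556  0.017 ] 0.14924973850682374 -12.914390092404233
[0.5823 0.0165 0.022 ] [ 0.5491 -0.1284  0.022 ] [ 0.5657 -0.0559  0.022 ] 0.14863480735026194 -12.914390092404261
```

```bash
python3 -m handwheel '[[0.9,-0.025,-0.01,0,0],[0.9,-0.03,-0.04,0,-1],[0.9,-0.03,-0.075,0,-2],[0.9,-0.03,-0.11,0,-3],[0.9,-0.03,-0.145,0,-4]]'; python3 -m handwheel '[[0.9,0,-0.02,0,-0.7],[0.9,0.015,-0.036,0,-0.7],[0.9,0.025,-0.034,0,-0.7],[0.9,0.025,-0.034,0,-0.7]]'
python3 - <<'E'
from h import *
c=cam('top'); cv2.imwrite('pics/t4.png',cv2.resize(c['color'][180:300,210:330],None,fx=6,fy=5,interpolation=cv2.INTER_CUBIC))
c=cam('scene'); cv2.imwrite('pics/s4.png',cv2.resize(c['color'][150:300,180:400],None,fx=3.6,fy=3.6))
E
```

```text
time: 4.45
ee_pos: [0.4144, 0.0053, 0.0439]
tcp_rot: [179.8, -0.1, 77.1]
wrist_force: [0.7, 0.7, -1.8]
opening: 0.0227
time: 4.85
ee_pos: [0.4403, -0.0287, 0.0439]
tcp_rot: [179.8, -0.1, 76.4]
wrist_force: [1.3, -0.9, 1.2]
opening: 0.0225
```

View pics/t4.png

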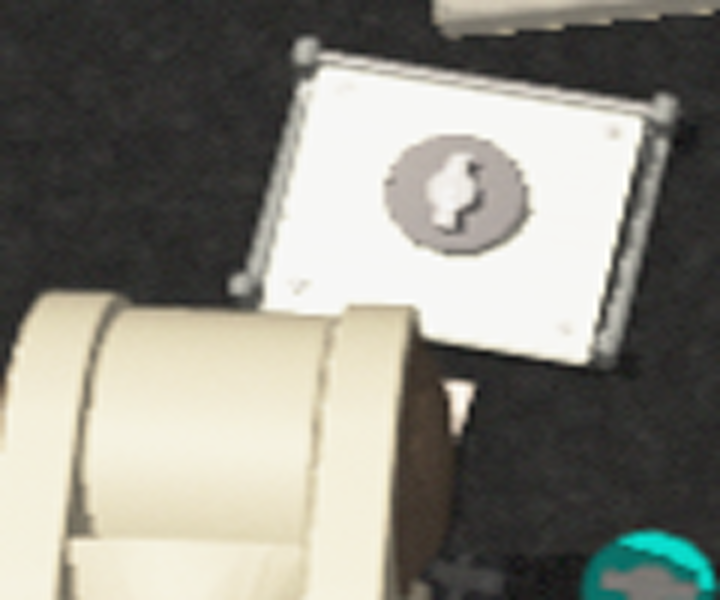

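View pics/s4.png

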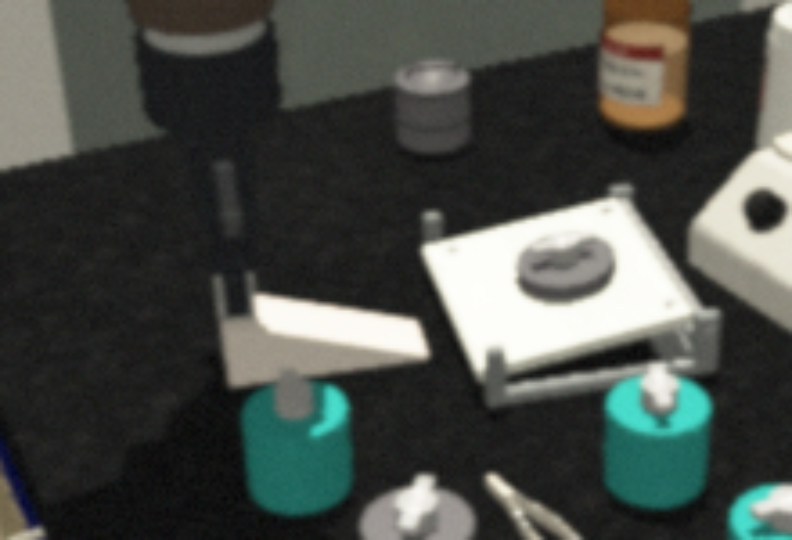

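```bash
python3 -m handwheel '[[0.9,0.012,-0.0025,0,0],[0.9,0.024,-0.005,0,0],[0.9,0.036,-0.0075,0,0],[0.9,0.048,-0.01,0,0],[0.9,0.06,-0.0125,0,0]]' 80; python3 -m handwheel '[[0.9,0.008,-0.0017,0,0],[0.9,0.016,-0.0034,0,0],[0.9,0.024,-0.005,0,0],[0.9,0.028,-0.006,0,0],[0.9,0.028,-0.006,0,0]]'
python3 - <<'E'
from h import *
c=cam('top'); cv2.imwrite('pics/t5.png',cv2.resize(c['color'][180:300,210:330],None,fx=6,fy=5,interpolation=cv2.INTER_CUBIC))
c=cam('scene'); cv2.imwrite('pics/s5.png',cv2.resize(c['color'][180:280,230:390],None,fx=5,fy=5,interpolation=cv2.INTER_CUBIC))
E
```

```text
time: 5.45
ee_pos: [0.4991, -0.0404, 0.0439]
tcp_rot: [-180.0, -0.1, 76.5]
wrist_force: [-10.8, 2.0, 9.7]
opening: 0.022
time: 5.95
ee_pos: [0.5276, -0.0464, 0.0439]
tcp_rot: [-179.9, -0.1, 76.5]
wrist_force: [-3.3, 0.9, 3.3]
opening: 0.0222
```

View pics/s5.png

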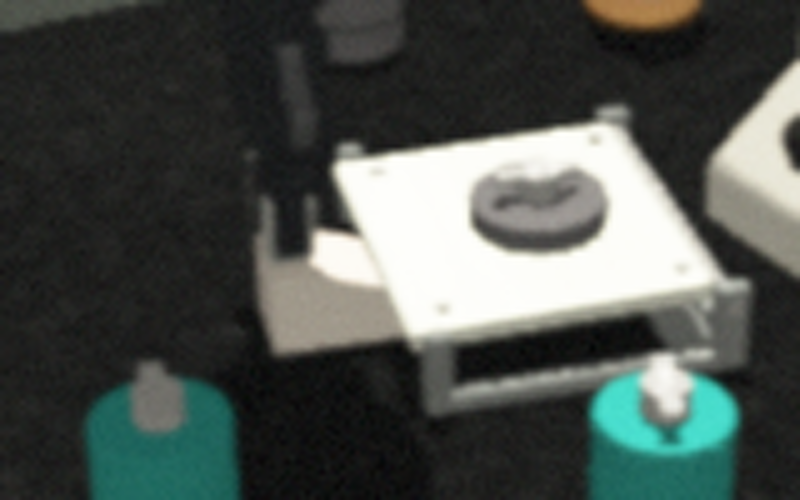

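```bash
python3 -m handwheel '[[0.9,0.003,-0.0006,0,0],[0.9,0.005,-0.001,0,0],[0.9,0.005,-0.001,0,0]]'
cat >> h.py <<'E'
ORG=np.array([0.6415,-0.0725,0]); YAW=-12.8
def S(p,tilt=0):
    p=np.array(p,float)/1000
    if tilt:
        d=p-np.array([.062,0,.033]); ca,sa=np.cos(tilt),np.sin(tilt)
        # positive = front up: front at negative d_x rises
        p=np.array([.062,0,.033])+np.array([ca*d[0]+sa*d[2],d[1],-sa*d[0]+ca*d[2]])
    return ORG+R.from_euler('z',YAW,degrees=True).apply(p)
E
python3 - <<'E'
from h import *
c=cam('scene'); f=9
a=c['color'];x0,y0,w,h=290,200,88,66
im=cv2.resize(a[y0:y0+h,x0:x0+w],None,fx=f,fy=f,interpolation=cv2.INTER_CUBIC)
def dot(p,col):
    u,v=(proj(c,p)-[x0,y0]+.5)*f; cv2.circle(im,(int(u),int(v)),2,col,-1)
for y in(-81,81): dot(S([-68,y,40]),(0,0,255)); dot(S([-68,y,0]),(0,0,255))
for t,col in((0,(0,255,0)),(-.03,(255,0,0)),(.03,(255,0,255))):
    for p in([-78,-74,40],[-78,74,40],[60,-74,40]): dot(S(p,t),col)
cv2.imwrite('pics/s6.png',im)
E
```

```text
time: 6.35
ee_pos: [0.5323, -0.0473, 0.044]
tcp_rot: [-179.9, -0.1, 76.5]
wrist_force: [-4.9, 1.1, 5.2]
opening: 0.0222
```

View pics/s6.png

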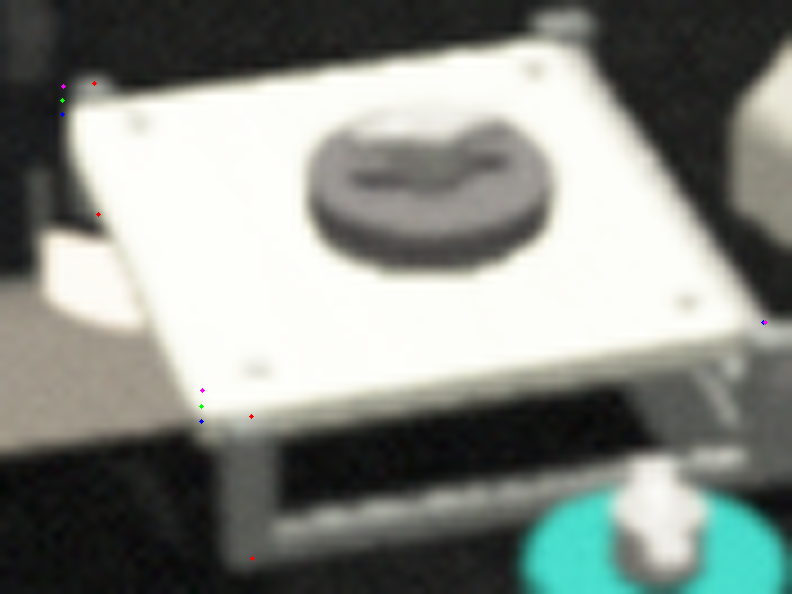

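```bash
python3 -m handwheel '[[0.9,0.002,-0.0004,0,0],[0.9,0.002,-0.0004,0,0],[0.5,0.002,-0.0004,0,0],[0,0.002,-0.0004,0,0],[0,0.002,-0.0004,0,0]]';python3 -m handwheel '[[0,0,0,0.03,0],[0,0,0,0.07,0],[0,0,0,0.12,0],[0,-0.03,0,0.17,0],[0,-0.06,0,0.2,0]]'
python3 - <<'E'
from h import *
c=cam('scene'); f=9
a=c['color'];x0,y0,w,h=270,195,88,66
im=cv2.resize(a[y0:y0+h,x0:x0+w],None,fx=f,fy=f,interpolation=cv2.INTER_CUBIC)
cv2.imwrite('pics/s7.png',im)
c=cam('wrist','w7.png');print(c['origin'],c['orientation'])
E
```

```text
time: 6.9
ee_pos: [0.5346, -0.0478, 0.0438]
tcp_rot: [-179.9, -0.1, 76.5]
wrist_force: [-0.8, -0.3, 1.0]
opening: 0.0651
time: 7.4
ee_pos: [0.475, -0.0478, 0.2454]
tcp_rot: [-180.0, -0.1, 76.5]
wrist_force: [0.5, 1.3, 0.1]
opening: 0.0855
[ 0.40665609 -0.03221602  0.39385843] [ 1.64681336e+02 -1.58366883e-01  7.64868993e+01]
```

View pics/s7.png

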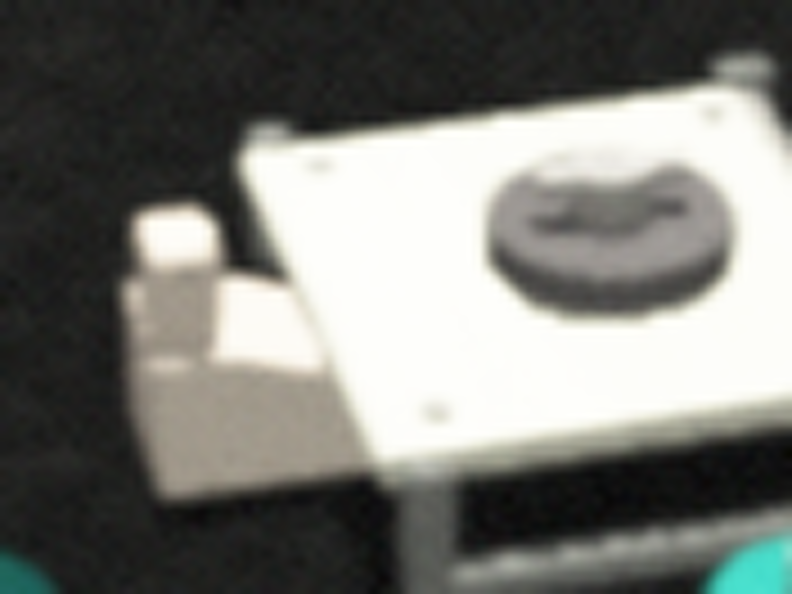

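View pics/w7.png

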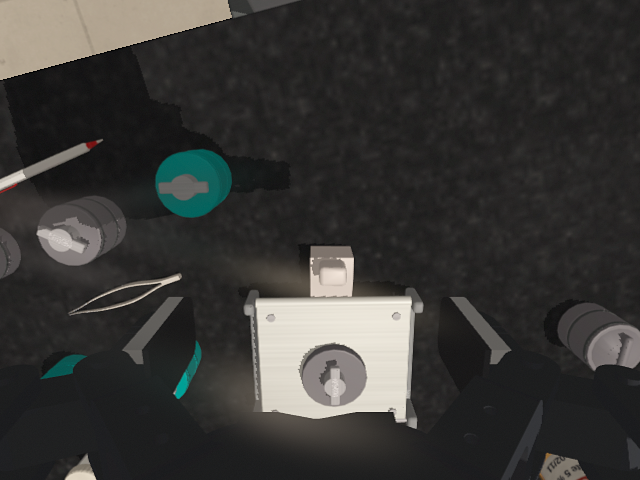

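```bash
python3 -m handwheel '[[0,0.035,-0.03,-0.01,0],[0,0.07,-0.06,-0.03,0],[0,0.105,-0.08,-0.05,0],[0,0.105,-0.08,-0.05,0]]'
python3 - <<'E'
from h import *
import json
c=cam('wrist','w8.png');np.save('w8.npy',np.array([c['K'],rot(c['orientation'])]));np.save('w8o.npy',c['origin'])
E
python3 -m handwheel '[[0,0,0.04,0,0],[0,0,0.08,0,0],[0,0,0.12,0,0],[0,0,0.15,0,0],[0,0,0.15,0,0]]'
python3 - <<'E'
from h import *
c=cam('wrist','w9.png');np.save('w9.npy',np.array([c['K'],rot(c['orientation'])]));np.save('w9o.npy',c['origin'])
a=cv2.imread('pics/w8.png');b=cv2.imread('pics/w9.png')
cv2.imwrite('pics/w89.png',cv2.resize(np.hstack([a,b]),(800,300)))
E
```

```text
time: 7.9
ee_pos: [0.5808, -0.13, 0.1932]
tcp_rot: [180.0, -0.2, 76.4]
wrist_force: [-1.5, -0.1, -1.1]
opening: 0.0855
time: 8.45
ee_pos: [0.579, 0.0247, 0.1967]
tcp_rot: [179.8, -0.2, 76.6]
wrist_force: [0.8, -0.2, -0.2]
opening: 0.0852
```

View pics/w8.png

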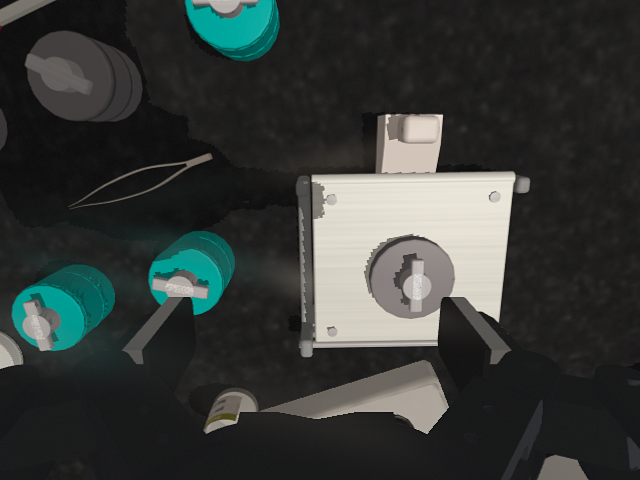

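View pics/w9.png

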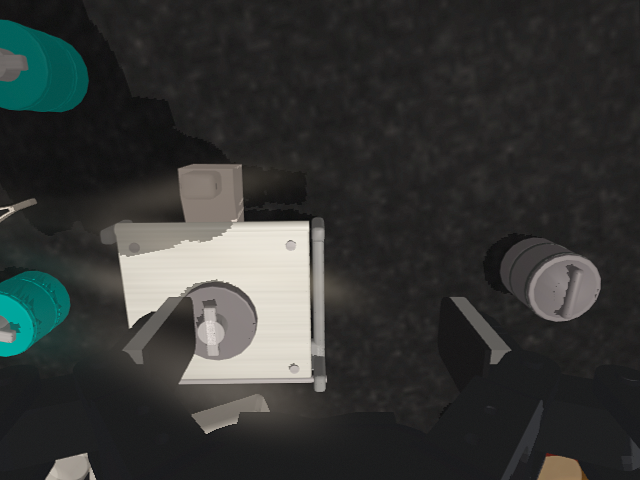

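```bash
cat >> h.py <<'E'
def ld(n):
    k=np.load(n+'.npy'); return dict(K=k[0],orientation=k[1],origin=np.load(n+'o.npy'))
def tri(a,pa,b,pb):
    o1,d1=ray(a,*pa);o2,d2=ray(b,*pb)
    s=np.linalg.lstsq(np.stack([d1,-d2],1),o2-o1,rcond=None)[0]
    p=o1+s[0]*d1;q=o2+s[1]*d2; return (p+q)/2,np.linalg.norm(p-q)
E
python3 - <<'E'
from h import *
a=cv2.imread('pics/w8.png');b=cv2.imread('pics/w9.png')
def cr(a,u,v): return cv2.resize(a[v-22:v+22,u-22:u+22],(260,260),interpolation=cv2.INTER_CUBIC)
r1=np.hstack([cr(a,332,200),cr(a,494,197),cr(a,303,183)])
r2=np.hstack([cr(b,134,247),cr(b,291,245),cr(b,108,233)])
cv2.imwrite('pics/cmp.png',np.vstack([r1,r2]))
A=ld('w8');B=ld('w9')
for n,p,q in [('FR',(332,200),(134,247)),('FL',(494,197),(291,245)),('bar/hub',(418,286),(210,333)),('postL',(522,184),(318,224)),('postR',(303,183),(108,233)),('tab',(421,127),(200,184))]:
    P,e=tri(A,p,B,q);print(n,P.round(4),round(e,4))
E
```

```text
FR [ 0.5689 -0.1145  0.0412] 0.0006
FL [0.5955 0.002  0.039 ] 0.0001
bar/hub [ 0.6391 -0.0693  0.0672] 0.0008
postL [0.5889 0.0255 0.0332] 0.0066
postR [ 0.5534 -0.1323  0.0366] 0.0016
tab [ 0.5329 -0.0462  0.0569] 0.0006
```

View pics/cmp.png

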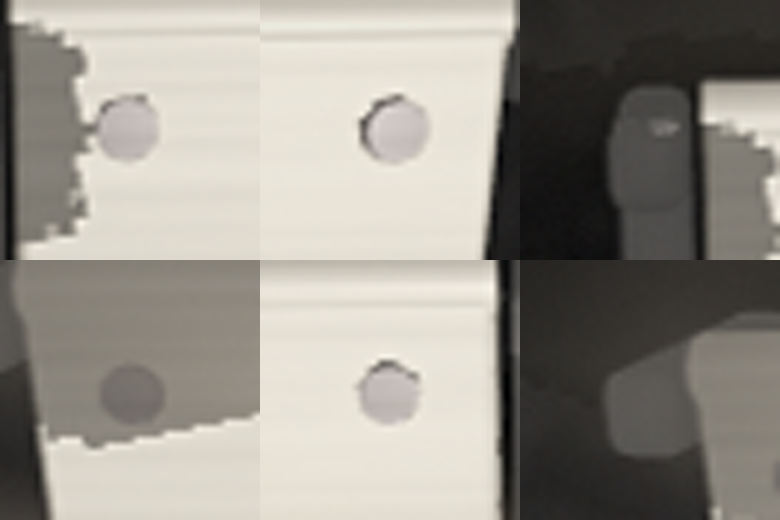

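The plate's front screws triangulate to z = 39 and 41 mm with the rear at the hinge, so the plate is level. The wedge tab sits at the planned spot. Next is stage 1.

```bash
python3 -m handwheel '[[0,-0.02,-0.045,0.01,0],[0,-0.04,-0.09,0.02,0],[0,-0.06,-0.135,0.02,0],[0,-0.08,-0.18,0.02,0],[0,-0.1,-0.225,0.02,3.5]]';python3 -m handwheel '[[0,-0.02,-0.04,0,0],[0,-0.03,-0.06,0,0],[0,-0.03,-0.06,0,0]]'
cat >> h.py <<'E'
def grab(n):
    c=cam('wrist',n+'.png');np.save(n+'.npy',np.array([c['K'],rot(c['orientation'])]));np.save(n+'o.npy',c['origin']); return c
E
python3 - <<'E'
from h import *
c=grab('w10'); o=get_obs();print(o['ee_pos'],o['tcp_rot'])
E
```

```text
time: 9.0
ee_pos: [0.4775, -0.2039, 0.2175]
tcp_rot: [179.8, -0.2, 80.1]
wrist_force: [0.3, -0.4, 0.1]
opening: 0.0855
time: 9.3
ee_pos: [0.4456, -0.2667, 0.2182]
tcp_rot: [179.7, -0.1, 79.8]
wrist_force: [0.8, 0.7, -0.6]
opening: 0.0853
[ 0.44637214 -0.26532707  0.21814658] [ 1.79700182e+02 -1.46925972e-01  7.98731655e+01]
```

View pics/w10.png

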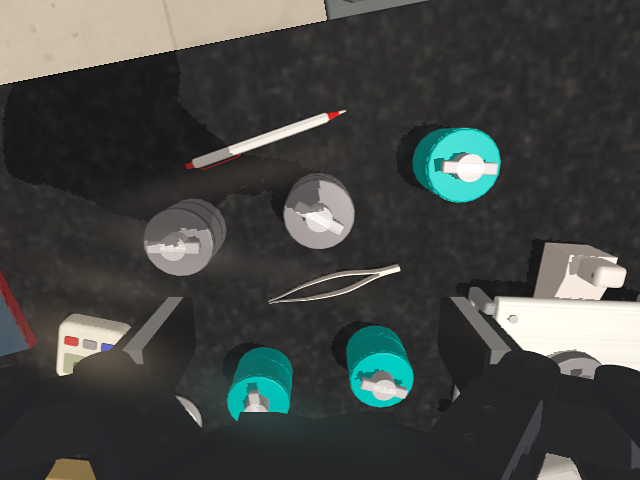

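Run:
```python
from h import *
a=cv2.imread('pics/w10.png')
cv2.imwrite('pics/z10.png',np.hstack([cv2.resize(a[165:265,270:370],None,fx=4,fy=4,interpolation=cv2.INTER_CUBIC),cv2.resize(a[190:290,135:235],None,fx=4,fy=4,interpolation=cv2.INTER_CUBIC)]))
g=cv2.cvtColor(a,cv2.COLOR_BGR2GRAY)
for (x0,y0) in ((270,165),(135,190)):
    r=cv2.HoughCircles(cv2.medianBlur(g[y0:y0+100,x0:x0+100],3),cv2.HOUGH_GRADIENT_ALT,1.5,20,param1=100,param2=0.6,minRadius=25,maxRadius=45)
    if r is not None:
        for q in r[0]: print(q[:2]+[x0,y0],q[2])
```

```text
[319.5 213. ] 35.756313
[181.5 242.5] 34.687706
```

View pics/z10.png

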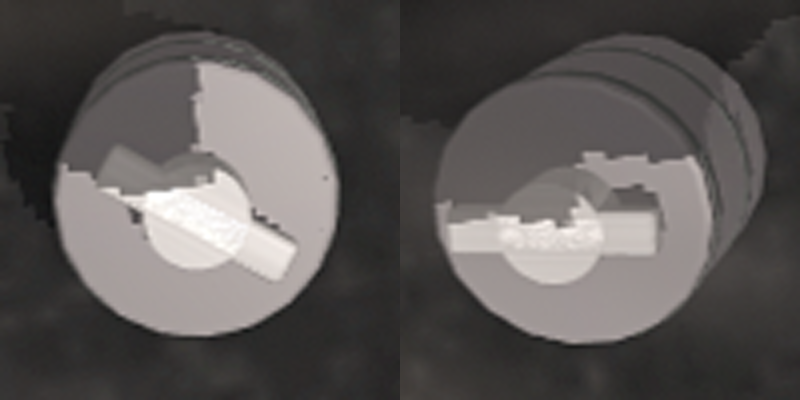

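Run:
```python
from h import *
c=ld('w10')
def yaw(p,q,z):
    d=onz(c,*q,z)-onz(c,*p,z); return np.degrees(np.arctan2(d[1],d[0])),np.linalg.norm(d)
print('1 disc',onz(c,319.3,213.5,.05),'bar',onz(c,319.5,218,.063),yaw((297.5,206),(341.5,230),.063))
print('2 disc',onz(c,178.6,242.5,.05),'bar',onz(c,172.7,248,.063),yaw((246.25,247),(299.2,248.2),.063),yaw((135+445-400>>2,1),(2,3),.063)[1])
p=(135+45/4,190+237/4);q=(135+257/4,190+233/4);print(yaw(p,q,.063))
```

```text
1 disc [ 0.44543437 -0.263483    0.05      ] bar [ 0.4460929  -0.26356759  0.063     ] (np.float64(50.6456430298709), np.float64(0.037755656349773695))
2 disc [ 0.44878688 -0.37746723  0.05      ] bar [ 0.44932605 -0.37789872  0.063     ] (np.float64(78.42987963724717), np.float64(0.04038488897089211)) 0.028320041461124906
(np.float64(80.91529372421107), np.float64(0.040513715779673824))
```

```bash
python3 -m handwheel '[[0,-0.0006,0.0018,-0.05,0],[0,-0.0006,0.0018,-0.1,0],[0,-0.0006,0.0018,-0.15,0],[0,-0.0006,0.0018,-0.185,0],[0,-0.0006,0.0018,-0.203,0]]' 40;  python3 -m handwheel '[[0.25,0,0,0,0],[0.6,0,0,0,0],[0.9,0,0,0,0],[0.9,0,0,0,0],[0.9,0,0,0,0]]' 40;python3 -m handwheel '[[0.9,0,0,0,0],[0.9,0,0,0,0]]'
python3 - <<'E'
from h import *
grab('w11')
E
```

```text
time: 9.85
ee_pos: [0.4444, -0.2616, 0.0118]
tcp_rot: [179.9, -0.2, 79.9]
wrist_force: [-0.0, 0.0, 0.2]
opening: 0.0854
time: 10.35
ee_pos: [0.4451, -0.2619, 0.0129]
tcp_rot: [179.8, -0.2, 79.9]
wrist_force: [-0.2, 1.5, 3.0]
opening: 0.0548
time: 10.55
ee_pos: [0.4453, -0.262, 0.0132]
tcp_rot: [179.8, -0.2, 79.9]
wrist_force: [-0.4, 0.3, -1.5]
opening: 0.055
```

View pics/w11.png

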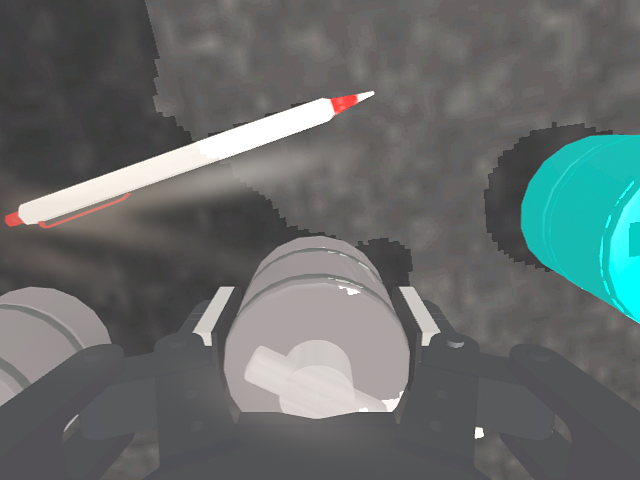

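Run:
```python
from h import *
a=cv2.imread('pics/w11.png')
cv2.imwrite('pics/z11.png',cv2.resize(a[225:420,210:425],None,fx=3.6,fy=3,interpolation=cv2.INTER_CUBIC))
```

```text
(no output)
```

View pics/z11.png

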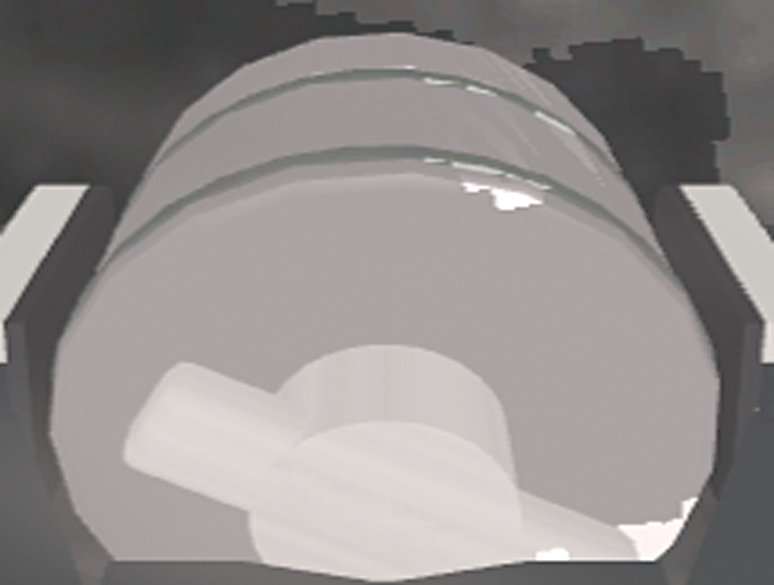

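```bash
cat >> h.py <<'E'
from scipy.optimize import least_squares
def circ(P):
    P=np.array(P)[:,:2]; f=lambda x:np.hypot(*(P-x[:2]).T)-x[2]
    r=least_squares(f,[*P.mean(0),.028]); return r.x, np.abs(r.fun).max()
E
python3 - <<'E'
from h import *
c=ld('w11'); t=lambda u,v:(210+u/3.6-.35,225+v/3-.35)
P=[onz(c,*t(u,v),.05) for u,v in [(385,176),(200,210),(110,268),(60,350),(52,430),(718,390),(708,330),(645,250),(570,203)]]
print(circ(P))
o=get_obs();print(o['ee_pos'])
for p,q in [((185,362),(295,406)),((185,362),(630,535)),((125,460),(250,512))]:
    d=onz(c,*t(*q),.063)-onz(c,*t(*p),.063);print(np.degrees(np.arctan2(d[1],d[0])))
E
```

```text
(array([ 0.44739904, -0.26174673,  0.02750992]), np.float64(0.0008089785591267884))
[ 0.44519242 -0.26193046  0.01304595]
51.1750765014024
51.86912748629305
49.42343742651345
```

Run:
```python
from h import *
for n,x0,y0 in (('w8',355,225),('w9',160,270),('w7',290,330)):
    a=cv2.imread(f'pics/{n}.png');g=cv2.cvtColor(a,cv2.COLOR_BGR2GRAY)
    r=cv2.HoughCircles(cv2.medianBlur(g[y0:y0+110,x0:x0+115],3),cv2.HOUGH_GRADIENT_ALT,1.5,20,param1=150,param2=0.5,minRadius=25,maxRadius=55)
    print(n, None if r is None else [(q[:2]+[x0,y0],q[2]) for q in r[0]])
a=cv2.imread('pics/w8.png');b=cv2.imread('pics/w9.png')
cv2.imwrite('pics/z8.png',np.hstack([cv2.resize(a[225:335,355:465],(400,400),interpolation=cv2.INTER_CUBIC),cv2.resize(b[270:380,160:270],(400,400),interpolation=cv2.INTER_CUBIC)]))
```

```text
w8 [(array([410.5, 276. ]), np.float32(41.433784))]
w9 [(array([218.5, 324. ]), np.float32(37.692936))]
w7 [(array([335., 375.]), np.float32(31.670042))]
```

View pics/z8.png

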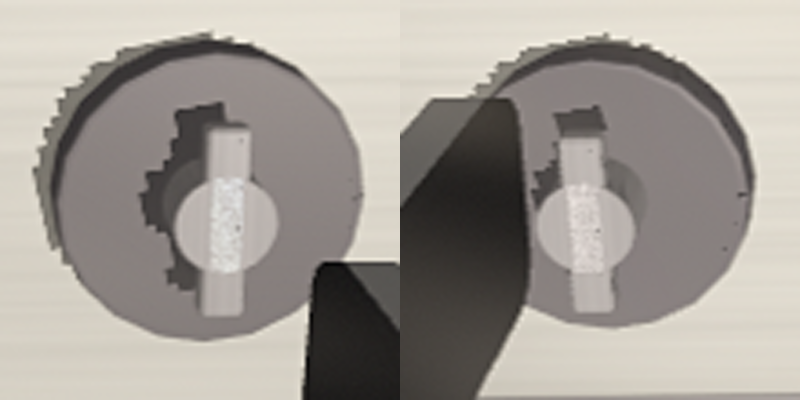

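Run:
```python
from h import *
A=ld('w8');B=ld('w9')
for c,p,q,e1,e2 in((A,(413,278.9),(417,285.8),(230,127),(221,315)),(B,(217.8,323.5),(211.4,331.9),(180,138),(194,312))):
    x0,y0=(355,225) if c is A else (160,270)
    k=.275; d=onz(c,x0+e2[0]*k,y0+e2[1]*k,.065)-onz(c,x0+e1[0]*k,y0+e1[1]*k,.065)
    print('disc',onz(c,*p,.052).round(4),'bar',onz(c,*q,.065).round(4),np.degrees(np.arctan2(d[1],d[0])),np.linalg.norm(d))
```

```text
disc [ 0.6392 -0.0694  0.052 ] bar [ 0.6394 -0.0696  0.065 ] -12.520517254495632 0.03941899433449291
disc [ 0.6401 -0.0672  0.052 ] bar [ 0.6399 -0.069   0.065 ] -13.064949610811714 0.03938952345535184
```

```bash
python3 -m handwheel '[[0.9,0,0,0.04,0],[0.9,0,0,0.08,0],[0.9,0,0,0.12,0],[0.9,0.03,0,0.16,6],[0.9,0.06,0.02,0.2,13]]';  python3 -m handwheel '[[0.9,0.03,0.015,0,6],[0.9,0.06,0.03,0,13],[0.9,0.09,0.05,0,13.2],[0.9,0.09,0.05,0,13.2],[0.9,0.09,0.05,0,13.2]]';python3 -m handwheel '[[0.9,0,0,0,0],[0.9,0,0,0,0],[0.9,0,0,0,0],[0.9,0,0,0,0]]'
python3 - <<'E'
from h import *
c=grab('w12'); o=get_obs();print(o['ee_pos'],o['tcp_rot'],o['opening'], c['origin'])
E
```

```text
time: 11.1
ee_pos: [0.5034, -0.2445, 0.2121]
tcp_rot: [179.7, -0.1, 93.0]
wrist_force: [1.6, 1.0, -1.3]
opening: 0.0549
time: 11.6
ee_pos: [0.5936, -0.194, 0.2113]
tcp_rot: [179.8, -0.2, 106.3]
wrist_force: [0.3, -0.3, -1.0]
opening: 0.0552
time: 12.0
ee_pos: [0.5932, -0.1945, 0.2117]
tcp_rot: [179.8, -0.2, 106.2]
wrist_force: [0.5, -0.5, -1.0]
opening: 0.0551
[ 0.59331977 -0.19438653  0.21166796] [ 1.79793957e+02 -1.63484283e-01  1.06250987e+02] 0.0550895980007527 [ 0.52949544 -0.21266915  0.35340007]
```

View pics/w12.png

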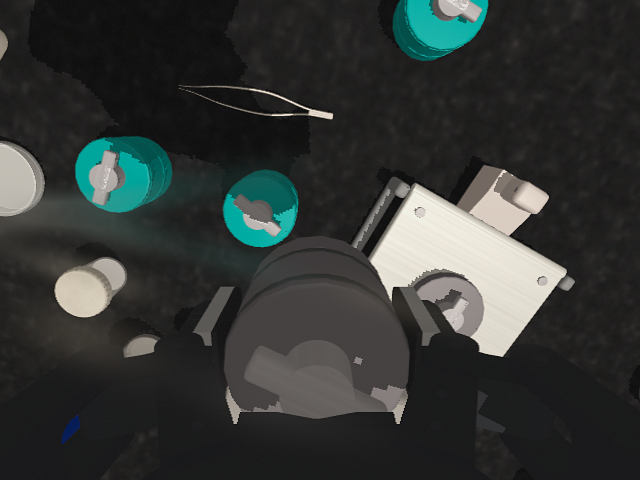

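```bash
python3 -m handwheel '[[0.9,0.01,0.045,0,0],[0.9,0.02,0.09,0,0],[0.9,0.02,0.135,0,0],[0.9,0.02,0.18,0,0],[0.9,0.02,0.22,0,0]]';python3 -m handwheel '[[0.9,0,0,0,0],[0.9,0,0,0,0],[0.9,0,0,0,0],[0.9,0,0,0,0]]'
python3 - <<'E'
from h import *
c=grab('w13'); o=get_obs();print(o['ee_pos'],o['tcp_rot'],o['opening'], c['origin'])
E
```

```text
time: 12.55
ee_pos: [0.613, 0.0275, 0.2118]
tcp_rot: [179.8, -0.2, 106.3]
wrist_force: [0.7, 0.3, -1.6]
opening: 0.0552
time: 12.95
ee_pos: [0.6131, 0.0263, 0.2119]
tcp_rot: [179.8, -0.2, 106.2]
wrist_force: [-0.6, 0.1, -1.7]
opening: 0.0551
[0.61308331 0.0262669  0.21186344] [ 1.79773925e+02 -1.61459779e-01  1.06163189e+02] 0.05525048863099069 [0.54925256 0.00813102 0.35355128]
```

View pics/w13.png

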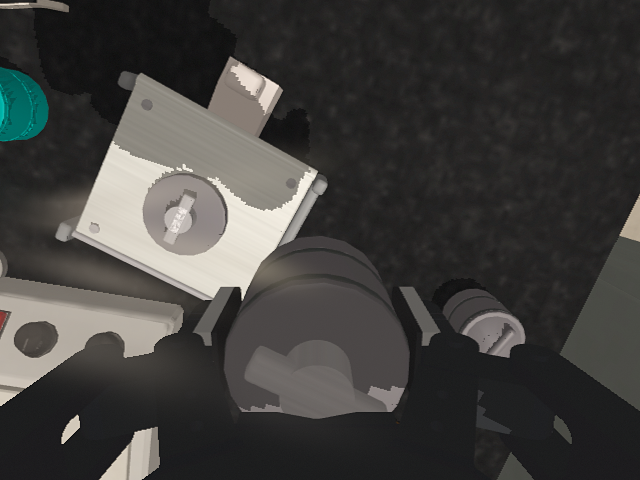

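Run:
```python
from h import *
a=cv2.imread('pics/w13.png')
cv2.imwrite('pics/z13.png',cv2.resize(a[165:265,135:240],None,fx=6,fy=6,interpolation=cv2.INTER_CUBIC))
```

```text
(no output)
```

View pics/z13.png

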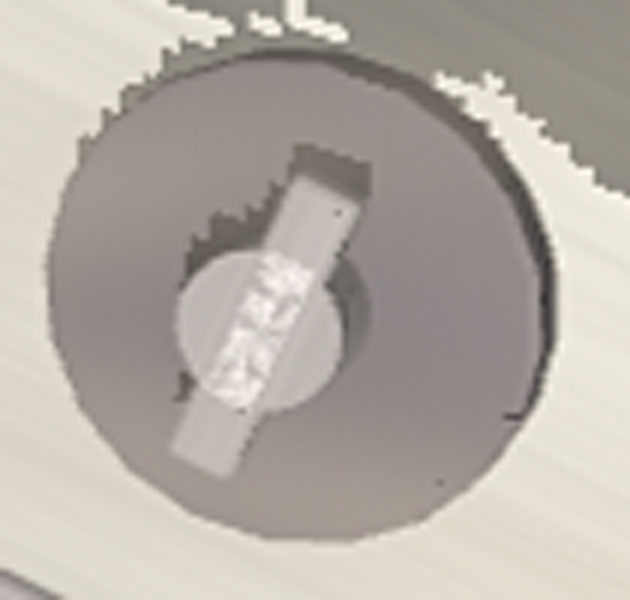

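Run:
```python
from h import *
c=ld('w13'); t=lambda u,v:(135+u/6-.4,165+v/6-.4)
print(circ([onz(c,*t(u,v),.052) for u,v in [(48,280),(542,300),(310,542),(275,62),(85,150),(110,440),(180,505),(440,492),(505,200),(430,110)]]))
d=onz(c,*t(203,461),.065)-onz(c,*t(332,193),.065)
print(onz(c,*t(265,328),.065),np.degrees(np.arctan2(d[1],d[0]))%180-180,np.linalg.norm(d))
# held stage in hand: bar yaw & disc
o=get_obs();zt=o['ee_pos'][2]-.013+.05
t2=lambda u,v:(210+u/3.6-.35,225+v/3-.35)
print(circ([onz(c,*t2(u,v),zt) for u,v in [(385,176),(200,210),(110,268),(60,350),(52,430),(718,390),(708,330),(645,250),(570,203)]]),o['ee_pos'])
```

```text
(array([ 0.63985859, -0.06959521,  0.03089054]), np.float64(0.0010102987997374219))
[ 0.63971212 -0.06892904  0.065     ] -12.985769249713542 0.03809337862743111
(array([0.61486473, 0.02776163, 0.02744575]), np.float64(0.0008068163422904236)) [0.61308331 0.0262669  0.21186344]
```

```bash
python3 -m handwheel '[[0.9,0.01,-0.04,0,0],[0.9,0.02,-0.08,0,0],[0.9,0.0254,-0.0973,0,0],[0.9,0.0254,-0.0973,-0.04,0],[0.9,0.0254,-0.0973,-0.08,0]]';python3 -m handwheel '[[0.9,0,0,-0.02,0],[0.9,0,0,-0.035,0],[0.9,0,0,-0.035,0],[0.9,0,0,-0.035,0]]'
python3 - <<'E'
from h import *
c=cam('scene'); f=6
x0,y0,w,h=270,160,130,95
cv2.imwrite('pics/s14.png',cv2.resize(c['color'][y0:y0+h,x0:x0+w],None,fx=f,fy=f,interpolation=cv2.INTER_CUBIC))
print(get_obs()['ee_pos'])
E
```

```text
time: 13.5
ee_pos: [0.6393, -0.0727, 0.1319]
tcp_rot: [179.6, -0.1, 106.0]
wrist_force: [0.5, -0.4, -1.3]
opening: 0.0551
time: 13.9
ee_pos: [0.6397, -0.0729, 0.098]
tcp_rot: [179.6, -0.1, 106.0]
wrist_force: [0.1, 0.2, -0.8]
opening: 0.0549
[ 0.64002258 -0.07286059  0.09856515]
```

View pics/s14.png

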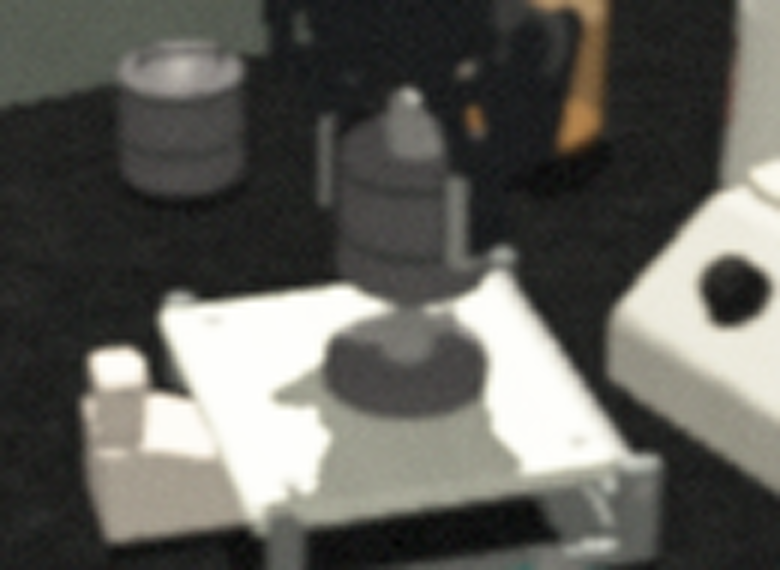

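```bash
python3 -m handwheel '[[0.9,-0.0015,0.0019,0,0],[0.9,-0.0015,0.0019,-0.008,0],[0.9,-0.0015,0.0019,-0.016,0],[0.9,-0.0015,0.0019,-0.02,0],[0.9,-0.0015,0.0019,-0.024,0]]'; python3 -m handwheel '[[0.9,0,0,-0.004,0],[0.9,0,0,-0.008,0],[0.9,0,0,-0.009,0],[0.9,0,0,-0.009,0]]'
```

```text
time: 14.45
ee_pos: [0.6382, -0.0709, 0.0737]
tcp_rot: [179.6, -0.1, 106.0]
wrist_force: [-0.7, -0.7, -0.8]
opening: 0.0549
time: 14.85
ee_pos: [0.6383, -0.0709, 0.0647]
tcp_rot: [179.5, -0.1, 106.0]
wrist_force: [0.6, 0.5, -0.7]
opening: 0.0553
```

```bash
python3 -m handwheel '[[0.9,0,0,-0.001,0],[0.9,0,0,-0.002,0],[0.9,0,0,-0.003,0]]'
```

```text
time: 15.15
ee_pos: [0.6385, -0.0709, 0.0644]
tcp_rot: [179.4, -0.0, 106.0]
wrist_force: [-9.3, 1.5, 21.7]
opening: 0.0552
```

```bash
python3 -m handwheel '[[0.9,0,0,0.0003,-8],[0.9,0,0.0003,0.0003,-16],[0.9,0.0002,0.0006,0.0003,-24],[0.9,0.0003,0.0008,0.0003,-32],[0.9,0.0004,0.001,0.0003,-40]]';  python3 -m handwheel '[[0.9,0,0,0,-8],[0.9,0.0002,0.0002,0,-16],[0.9,0.0004,0.0004,0,-24],[0.9,0.0005,0.0006,0,-32],[0.9,0.0006,0.0007,0,-40]]'; python3 -m handwheel '[[0.9,0,0,0,-6],[0.9,0,0,0,-12],[0.9,0,0,0,-12]]'
```

```text
time: 15.65
ee_pos: [0.6389, -0.0699, 0.0647]
tcp_rot: [179.4, -0.0, 65.7]
wrist_force: [1.3, 0.2, -1.4]
opening: 0.0551
time: 16.15
ee_pos: [0.6396, -0.0692, 0.0648]
tcp_rot: [179.4, -0.0, 25.3]
wrist_force: [0.1, 0.7, -1.2]
opening: 0.055
time: 16.45
ee_pos: [0.6398, -0.0679, 0.0648]
tcp_rot: [179.6, -0.1, 13.2]
wrist_force: [-0.0, 6.0, -0.6]
opening: 0.0551
```

```bash
python3 -m handwheel '[[0.4,0,0,0,0],[0,0,0,0,0],[0,0,0,0,0],[0,0,0,0,0],[0,0,0,0,0]]';  python3 -m handwheel '[[0,0,0,0.02,0],[0,0,0,0.06,0],[0,0,0,0.11,0],[0,0,-0.03,0.15,0],[0,0,-0.06,0.18,0]]';python3 -m handwheel '[[0,0,0,0,0],[0,0,0,0,0],[0,0,0,0,0]]'
python3 - <<'E'
from h import *
grab('w15')
c=cam('scene'); f=6
x0,y0,w,h=270,160,130,95
cv2.imwrite('pics/s15.png',cv2.resize(c['color'][y0:y0+h,x0:x0+w],None,fx=f,fy=f,interpolation=cv2.INTER_CUBIC))
print(get_obs()['ee_pos'])
E
```

```text
time: 16.95
ee_pos: [0.6398, -0.0681, 0.0649]
tcp_rot: [179.5, -0.1, 13.2]
wrist_force: [0.6, 0.8, -0.2]
opening: 0.0855
time: 17.45
ee_pos: [0.6401, -0.1282, 0.2484]
tcp_rot: [179.5, -0.3, 13.3]
wrist_force: [1.3, 0.3, 0.2]
opening: 0.0851
time: 17.75
ee_pos: [0.6398, -0.1277, 0.247]
tcp_rot: [179.5, -0.2, 13.3]
wrist_force: [-0.4, 0.5, -1.3]
opening: 0.0859
[ 0.63967009 -0.12732431  0.24678799]
```

View pics/w15.png

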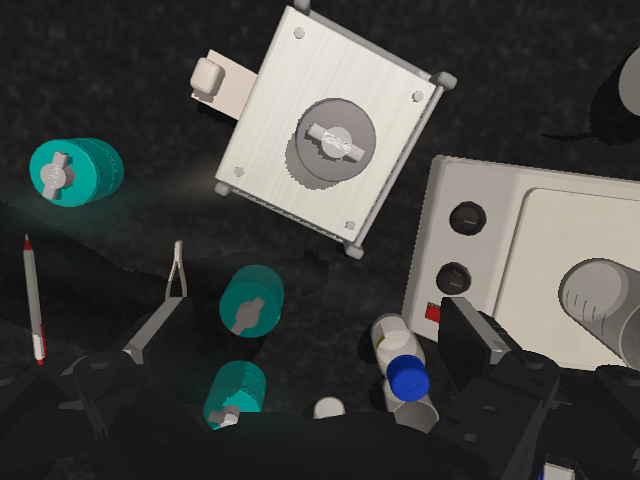

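View pics/s15.png

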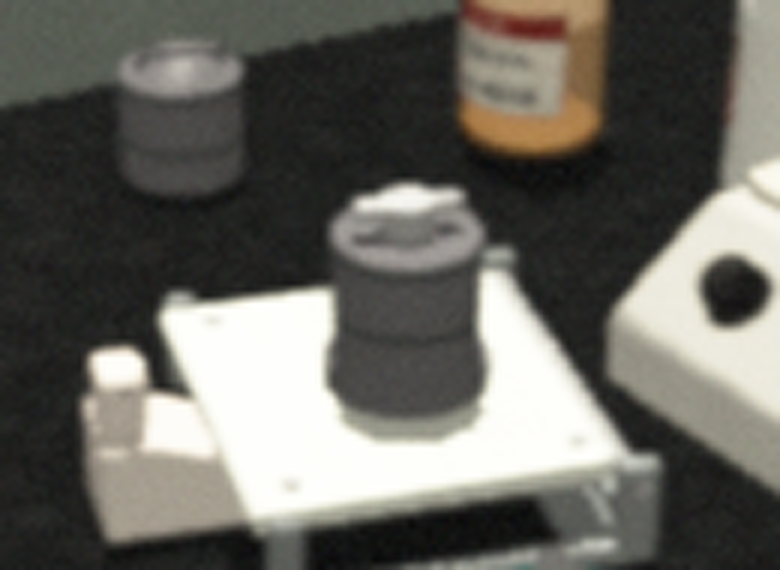

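Run:
```python
from h import *
a=cv2.imread('pics/w15.png')
cv2.imwrite('pics/z15.png',cv2.resize(a[85:195,280:390],None,fx=6,fy=5.4,interpolation=cv2.INTER_CUBIC))
```

```text
(no output)
```

View pics/z15.png

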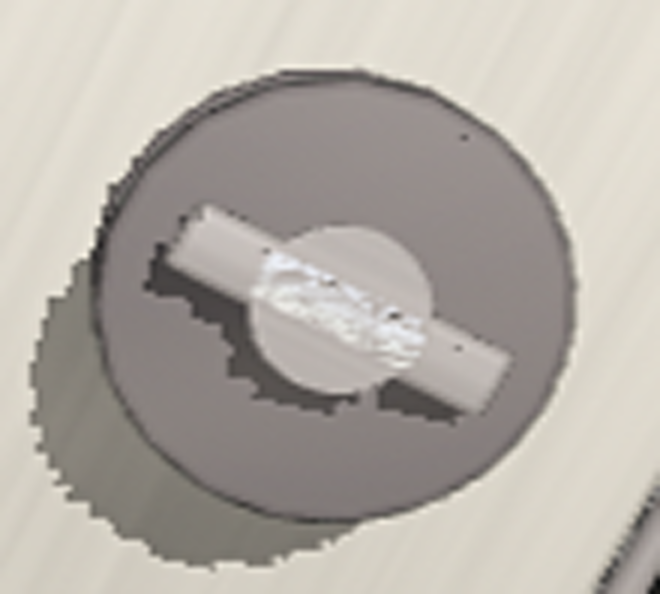

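Run:
```python
from h import *
c=ld('w15'); t=lambda u,v:(280+u/6-.4,85+v/5.4-.4)
print(circ([onz(c,*t(u,v),.102) for u,v in [(97,290),(575,300),(330,521),(310,82),(130,190),(125,390),(210,485),(470,475),(540,190),(450,110)]]))
d=onz(c,*t(495,382),.115)-onz(c,*t(188,235),.115)
print(onz(c,*t(341.5,309),.115),np.degrees(np.arctan2(d[1],d[0])),np.linalg.norm(d))
# screws for level check and yaw
for u,v in((300,33),(239,171),(418,97),(350,225)): print(onz(c,u,v,.041))
```

```text
(array([ 0.63973626, -0.07027324,  0.02704981]), np.float64(0.0006014393742135929))
[ 0.63973607 -0.07021999  0.115     ] -13.931011133158233 0.038031044021068494
[0.5963553  0.00131251 0.041     ]
[ 0.56946147 -0.11480529  0.041     ]
[ 0.69985573 -0.02272615  0.041     ]
[ 0.67310148 -0.13884994  0.041     ]
```

```bash
python3 -m handwheel '[[0,-0.035,-0.03,0,8.5],[0,-0.07,-0.06,0,17],[0,-0.1,-0.1,0,25.5],[0,-0.13,-0.14,0,34],[0,-0.16,-0.17,0,42.5]]';python3 -m handwheel '[[0,-0.02,-0.04,-0.01,8.5],[0,-0.03,-0.08,-0.025,17],[0,-0.03,-0.08,-0.025,24],[0,-0.03,-0.08,-0.025,24]]';python3 -m handwheel '[[0,0,0,0,0],[0,0,0,0,0],[0,0,0,0,0],[0,0,0,0,0]]'
python3 - <<'E'
from h import *
c=grab('w16'); a=c['color']; o=get_obs();print(o['ee_pos'],o['tcp_rot'])
cv2.imwrite('pics/z16.png',cv2.resize(a[140:300,230:430],None,fx=4,fy=3.7,interpolation=cv2.INTER_CUBIC))
E
```

```text
time: 18.35
ee_pos: [0.4802, -0.2961, 0.2456]
tcp_rot: [179.6, -0.1, 55.0]
wrist_force: [-1.1, -0.8, -0.2]
opening: 0.0852
time: 18.75
ee_pos: [0.4494, -0.3762, 0.2189]
tcp_rot: [179.7, -0.2, 79.1]
wrist_force: [0.2, 0.5, -0.5]
opening: 0.0859
time: 19.15
ee_pos: [0.4499, -0.3756, 0.2191]
tcp_rot: [179.7, -0.2, 79.1]
wrist_force: [0.5, 0.2, -0.1]
opening: 0.0852
[ 0.44979994 -0.37573567  0.21910866] [179.72271663  -0.21398431  79.08403239]
```

View pics/w16.png

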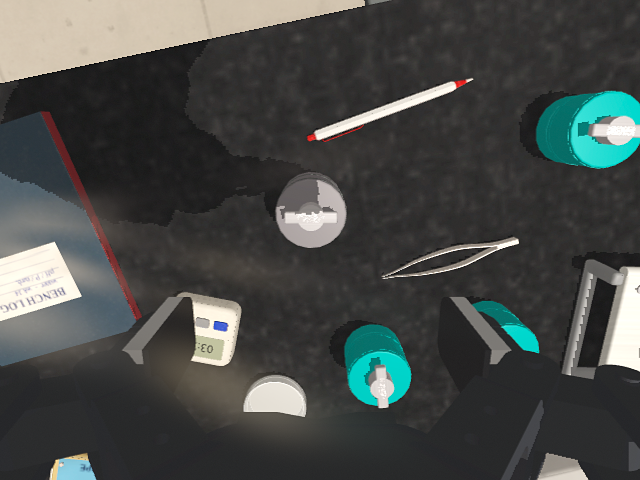

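View pics/z16.png

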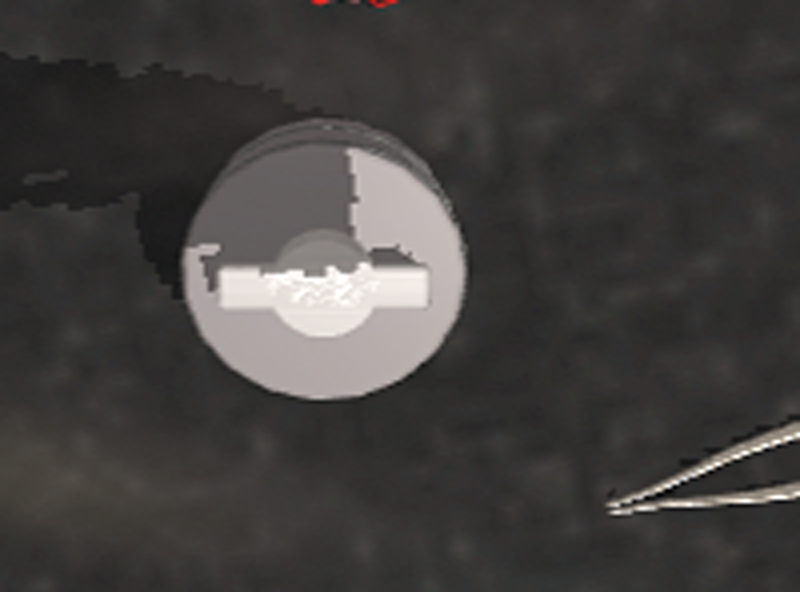

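Run:
```python
from h import *
c=ld('w16'); print(onz(c,310.9,217.2,.063),onz(c,310.7,212.9,.05)); d=onz(c,300,217,.063)-onz(c,340,217,.063); print(np.degrees(np.arctan2(d[1],d[0])))
o=get_obs();print(o['ee_pos'])
```

```text
[ 0.44881631 -0.37848427  0.063     ] [ 0.44823257 -0.37864995  0.05      ]
-100.95326323739084
[ 0.44979994 -0.37573567  0.21910866]
```

```bash
python3 -m handwheel '[[0,-0.0012,-0.0022,-0.05,0],[0,-0.0012,-0.0022,-0.1,0],[0,-0.0012,-0.0022,-0.15,0],[0,-0.0012,-0.0022,-0.186,0],[0,-0.0012,-0.0022,-0.205,0]]' 40;  python3 -m handwheel '[[0.25,0,0,0.0005,0],[0.6,0,0,0.0005,0],[0.9,0,0,0.0005,0],[0.9,0,0,0.0005,0],[0.9,0,0,0.0005,0]]' 40;python3 -m handwheel '[[0.9,0,0,0,0],[0.9,0,0,0,0]]'
python3 - <<'E'
from h import *
c=grab('w17');a=c['color'];print(get_obs()['ee_pos'])
cv2.imwrite('pics/z17.png',cv2.resize(a[225:420,210:425],None,fx=3.6,fy=3,interpolation=cv2.INTER_CUBIC))
E
```

```text
time: 19.7
ee_pos: [0.4472, -0.3764, 0.0103]
tcp_rot: [179.9, -0.3, 79.1]
wrist_force: [0.8, -0.1, 0.1]
opening: 0.0854
time: 20.2
ee_pos: [0.4477, -0.3768, 0.0119]
tcp_rot: [179.9, -0.3, 79.1]
wrist_force: [1.0, -0.6, -0.1]
opening: 0.0552
time: 20.4
ee_pos: [0.4478, -0.377, 0.0123]
tcp_rot: [179.8, -0.3, 79.1]
wrist_force: [0.1, 0.9, -0.0]
opening: 0.0552
[ 0.4477258  -0.37690278  0.01210723]
```

View pics/z17.png

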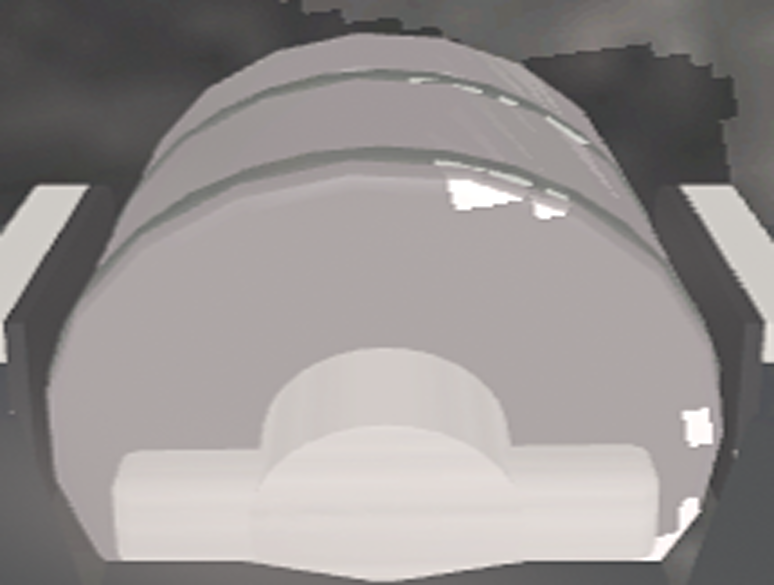

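```bash
python3 -m handwheel '[[0.9,0,0,0.05,0],[0.9,0,0,0.1,0],[0.9,0.01,0.02,0.145,0],[0.9,0.03,0.05,0.185,-1],[0.9,0.05,0.085,0.19,-2]]';  python3 -m handwheel '[[0.9,0.025,0.04,0,0],[0.9,0.05,0.08,0,0],[0.9,0.075,0.12,0,-1],[0.9,0.1,0.16,0,-1.4],[0.9,0.12,0.195,0,-1.4]]';python3 -m handwheel '[[0.9,0.018,0.025,0,0],[0.9,0.02,0.027,0,0],[0.9,0.02,0.027,-0.02,0],[0.9,0.02,0.027,-0.05,0],[0.9,0.02,0.027,-0.05,0]]'
```

```text
time: 20.95
ee_pos: [0.499, -0.2926, 0.2074]
tcp_rot: [179.5, -0.2, 76.9]
wrist_force: [0.4, -0.4, -1.4]
opening: 0.0549
time: 21.45
ee_pos: [0.6199, -0.0954, 0.2072]
tcp_rot: [179.5, -0.2, 75.5]
wrist_force: [0.7, -0.3, -1.3]
opening: 0.0554
time: 21.95
ee_pos: [0.6379, -0.0686, 0.153]
tcp_rot: [179.8, -0.1, 75.5]
wrist_force: [-0.4, 1.0, -1.6]
opening: 0.0551
```

```bash
python3 -m handwheel '[[0.9,0.0003,-0.001,0,0],[0.9,0.0003,-0.001,-0.01,0],[0.9,0.0003,-0.001,-0.02,0],[0.9,0.0003,-0.001,-0.021,0]]'
python3 - <<'E'
from h import *
print(get_obs()['ee_pos'])
c=cam('scene'); f=6
x0,y0,w,h=270,130,130,95
cv2.imwrite('pics/s18.png',cv2.resize(c['color'][y0:y0+h,x0:x0+w],None,fx=f,fy=f,interpolation=cv2.INTER_CUBIC))
E
```

```text
time: 22.35
ee_pos: [0.6379, -0.0697, 0.1308]
tcp_rot: [179.9, -0.1, 75.5]
wrist_force: [-0.3, -1.1, -1.6]
opening: 0.0552
[ 0.63785172 -0.06968361  0.13076326]
```

View pics/s18.png

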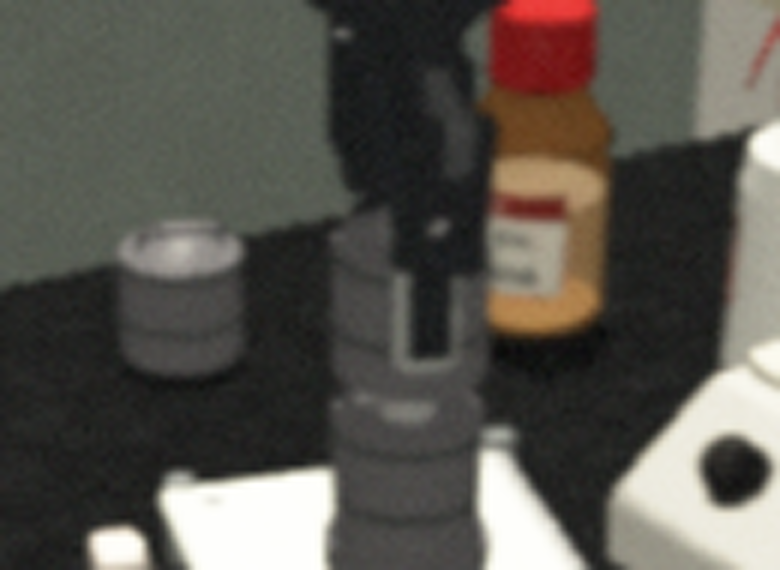

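```bash
python3 -m handwheel '[[0.9,0.0003,0,-0.003,0],[0.9,0.0003,0,-0.006,0],[0.9,0.0003,0,-0.009,0],[0.9,0.0003,0,-0.012,0],[0.9,0.0003,0,-0.0145,0]]';python3 -m handwheel '[[0.9,0,0,-0.001,0],[0.9,0,0,-0.002,0],[0.9,0,0,-0.003,0]]'
```

```text
time: 22.9
ee_pos: [0.6382, -0.0696, 0.1165]
tcp_rot: [179.9, -0.1, 75.5]
wrist_force: [-0.5, -0.4, -0.5]
opening: 0.0554
time: 23.2
ee_pos: [0.6382, -0.0696, 0.1135]
tcp_rot: [179.9, -0.1, 75.5]
wrist_force: [-0.1, 0.6, 5.4]
opening: 0.0551
```

```bash
python3 -m handwheel '[[0.9,0.0003,0,0.0003,-8],[0.9,0.0006,0,0.0003,-16],[0.9,0.0008,0,0.0003,-24],[0.9,0.0011,0.0001,0.0003,-32],[0.9,0.0013,0.0002,0.0003,-40]]';  python3 -m handwheel '[[0.9,0.0002,0.0002,0,-8],[0.9,0.0004,0.0004,0,-16],[0.9,0.0006,0.0006,0,-24],[0.9,0.0008,0.0008,0,-32],[0.9,0.0009,0.0009,0,-40]]'; python3 -m handwheel '[[0.9,0.0001,0.0001,0,-6],[0.9,0.0001,0.0001,0,-11],[0.9,0.0001,0.0001,0,-11]]'
```

```text
time: 23.7
ee_pos: [0.6396, -0.0694, 0.1139]
tcp_rot: [179.9, -0.1, 35.2]
wrist_force: [-0.5, 0.8, -0.4]
opening: 0.0549
time: 24.2
ee_pos: [0.6406, -0.0685, 0.114]
tcp_rot: [179.9, -0.1, -5.2]
wrist_force: [-0.6, -0.2, -1.6]
opening: 0.055
time: 24.5
ee_pos: [0.6408, -0.0684, 0.1141]
tcp_rot: [179.9, -0.1, -16.2]
wrist_force: [0.1, -0.4, -0.7]
opening: 0.0552
```

```bash
python3 -m handwheel '[[0.4,0,0,0,0],[0,0,0,0,0],[0,0,0,0,0],[0,0,0,0,0],[0,0,0,0,0]]';  python3 -m handwheel '[[0,0,0,0.02,0],[0,0,0,0.06,0],[0,0,0,0.1,0],[0,0,-0.03,0.14,8],[0,0,-0.06,0.16,16]]';python3 -m handwheel '[[0,0,0,0,0],[0,0,0,0,0],[0,0,0,0,0]]'
python3 - <<'E'
from h import *
c=grab('w19');a=c['color'];print(get_obs()['ee_pos'])
c=cam('scene'); f=6
x0,y0,w,h=270,130,130,95
cv2.imwrite('pics/s19.png',cv2.resize(c['color'][y0:y0+h,x0:x0+w],None,fx=f,fy=f,interpolation=cv2.INTER_CUBIC))
E
```

```text
time: 25.0
ee_pos: [0.6408, -0.0684, 0.1141]
tcp_rot: [179.9, -0.1, -16.2]
wrist_force: [-0.0, 0.3, 0.1]
opening: 0.0855
time: 25.5
ee_pos: [0.6411, -0.1284, 0.2785]
tcp_rot: [179.8, -0.4, 0.2]
wrist_force: [1.0, -0.5, 0.2]
opening: 0.0856
time: 25.8
ee_pos: [0.641, -0.1278, 0.2774]
tcp_rot: [179.9, -0.3, 0.1]
wrist_force: [-0.3, 0.4, -1.0]
opening: 0.0851
[ 0.64091889 -0.12760046  0.27721274]
```

View pics/w19.png

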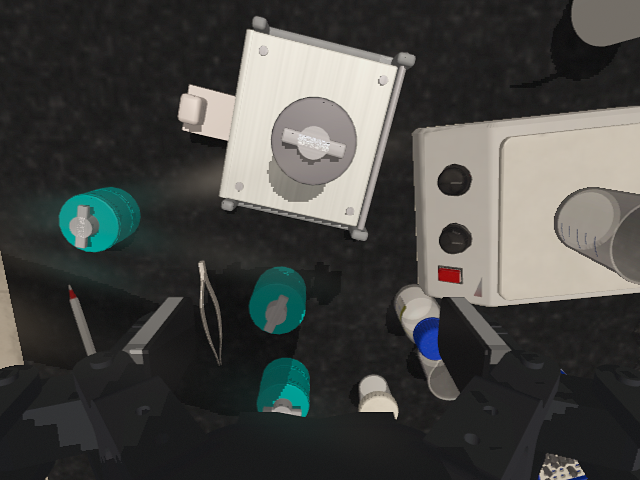

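View pics/s19.png

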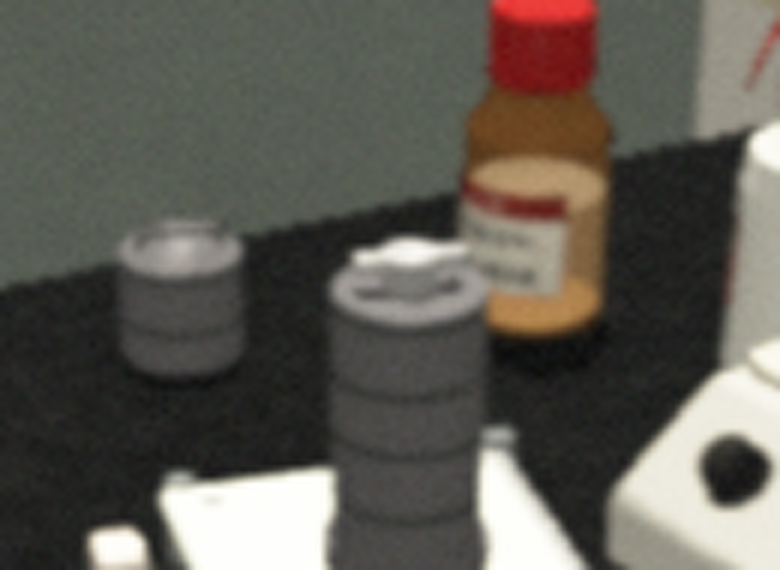

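Run:
```python
from h import *
c=ld('w19');a=cv2.imread('pics/w19.png')
cv2.imwrite('pics/z19.png',cv2.resize(a[90:190,265:365],None,fx=6,fy=6,interpolation=cv2.INTER_CUBIC))
cam('top','t19.png')
```

```text
(no output)
```

View pics/z19.png

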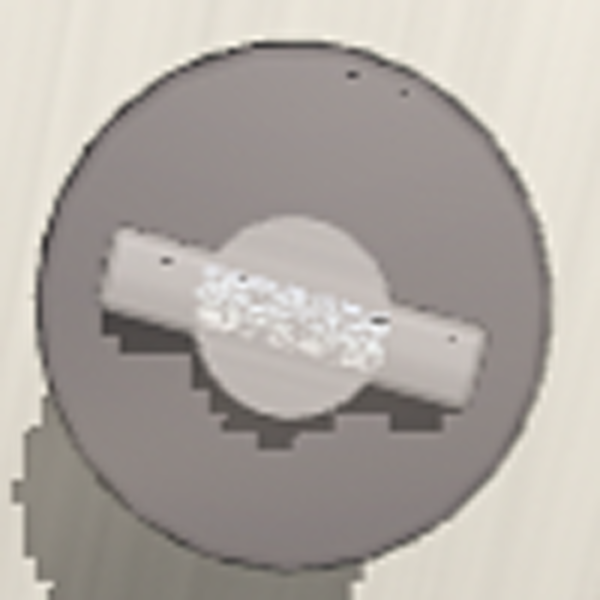

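View pics/t19.png

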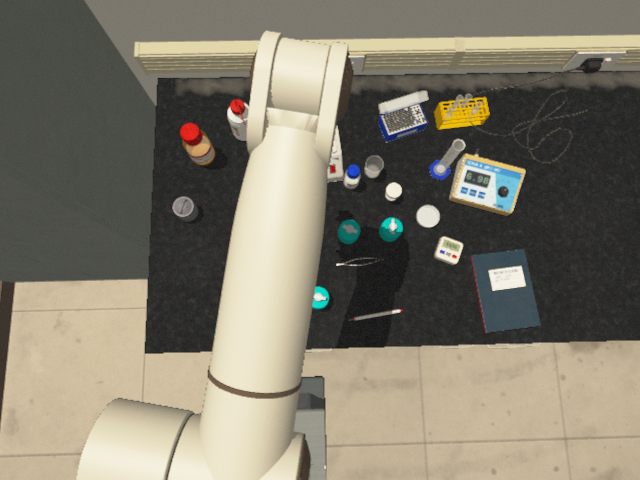

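```bash
python3 -m handwheel '[[0,-0.02,0.045,0.01,8.5],[0,-0.03,0.09,0.01,17],[0,-0.03,0.135,0.01,25.5],[0,-0.02,0.18,0.01,34],[0,-0.01,0.225,0,42.5]]';python3 -m handwheel '[[0,0.01,0.04,-0.01,8.5],[0,0.02,0.08,-0.03,17],[0,0.02,0.08,-0.05,25.5],[0,0.02,0.08,-0.05,34],[0,0.02,0.08,-0.05,37.5]]';python3 -m handwheel '[[0,0,0,0,0],[0,0,0,0,0],[0,0,0,0,0]]'
python3 - <<'E'
from h import *
c=ld('w19'); t=lambda u,v:(265+u/6-.4,90+v/6-.4)
print(circ([onz(c,*t(u,v),.152) for u,v in [(40,290),(550,300),(290,570),(290,45),(90,150),(110,475),(480,480),(500,160)]]))
d=onz(c,*t(475,365),.165)-onz(c,*t(112,270),.165)
print(onz(c,*t(293.5,317),.165),np.degrees(np.arctan2(d[1],d[0])),np.linalg.norm(d))
grab('w20');o=get_obs();print(o['ee_pos'],o['tcp_rot'])
E
```

```text
time: 26.45
ee_pos: [0.6306, 0.0998, 0.2786]
tcp_rot: [179.8, -0.4, 43.1]
wrist_force: [0.9, 0.1, 0.5]
opening: 0.0853
time: 26.95
ee_pos: [0.6497, 0.181, 0.2267]
tcp_rot: [179.9, -0.3, 81.0]
wrist_force: [-0.3, 0.5, -0.2]
opening: 0.0856
time: 27.25
ee_pos: [0.6495, 0.1811, 0.2265]
tcp_rot: [180.0, -0.3, 80.9]
wrist_force: [0.2, -0.4, -0.6]
opening: 0.0856
(array([ 0.63921151, -0.07096981,  0.02703661]), np.float64(0.0006042422267036607))
[ 0.63910351 -0.0709479   0.165     ] -14.177285916228442 0.038082455877473144
[0.64963842 0.18104974 0.22671958] [179.94821842  -0.33226384  80.89586948]
```

View pics/w20.png

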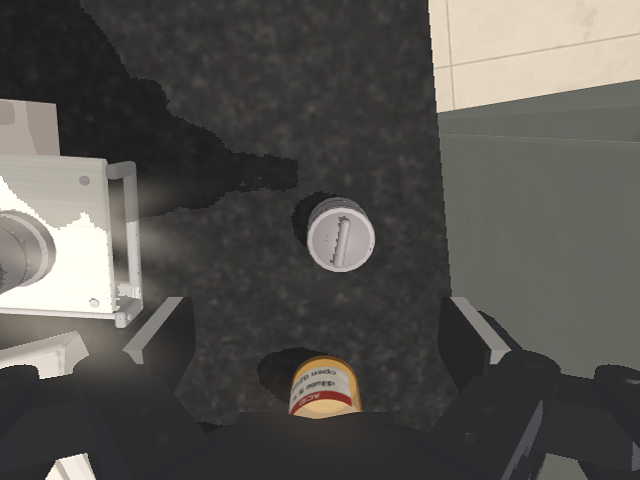

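Run:
```python
from h import *
c=ld('w20');a=cv2.imread('pics/w20.png')
cv2.imwrite('pics/z20.png',cv2.resize(a[190:280,295:385],None,fx=6,fy=6,interpolation=cv2.INTER_CUBIC))
t=cam('top'); print('bottle base',onz(t,207,156,0.0),'top',onz(t,191,131,.16), onz(c,290,414,.0),onz(c,325,356,.1))
```

```text
bottle base [0.83609312 0.14802152 0.        ] top [0.83650836 0.15210038 0.16      ] [0.87070963 0.11913975 0.        ] [0.74739278 0.17320732 0.1       ]
```

View pics/z20.png

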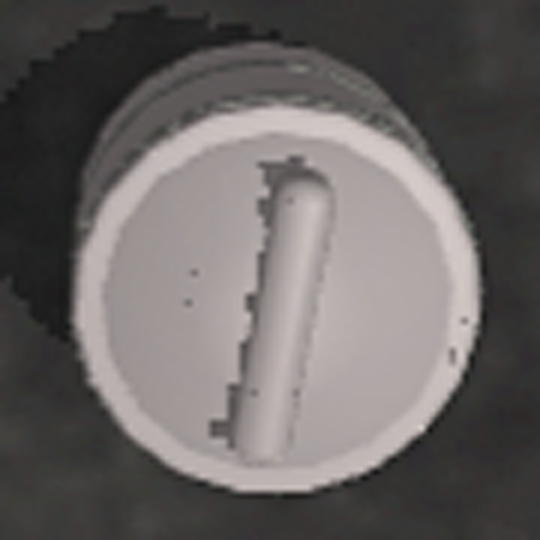

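Run:
```python
from h import *
c=ld('w20');t=lambda u,v:(295+u/6-.4,190+v/6-.4)
d=onz(c,*t(265,460),.062)-onz(c,*t(308,175),.062)
print(onz(c,*t(276.5,299.5),.05),onz(c,*t(286.5,317),.062),np.degrees(np.arctan2(d[1],d[0])),np.linalg.norm(d))
o=get_obs();print(o['ee_pos'],o['q'])
```

```text
[0.67455413 0.1987103  0.05      ] [0.67370747 0.19938267 0.062     ] -16.431635829583886 0.03906311965910989
[0.6496819  0.18100072 0.22678021] [15.45011025 23.06854177 31.25053109 97.99079565  0.27846131 24.54114775]
```

```bash
python3 -m handwheel '[[0,0.0244,0.018,-0.04,0],[0,0.0244,0.018,-0.09,0],[0,0.0244,0.018,-0.14,0],[0,0.0244,0.018,-0.185,0],[0,0.0244,0.018,-0.212,0]]' 40;  python3 -m handwheel '[[0.0,0,0,0,0],[0.6,0,0,0,0],[0.9,0,0,0,0],[0.9,0,0,0,0],[0.9,0,0,0,0]]' 40;python3 -m handwheel '[[0.9,0,0,0,0],[0.9,0,0,0,0]]'
python3 - <<'E'
from h import *
c=grab('w21');a=c['color'];o=get_obs();print(o['ee_pos'],o['tcp_rot'])
cv2.imwrite('pics/z21.png',cv2.resize(a[225:420,210:425],None,fx=3.6,fy=3,interpolation=cv2.INTER_CUBIC))
E
```

```text
time: 27.85
ee_pos: [0.6722, 0.1984, 0.0103]
tcp_rot: [-179.8, -0.2, 80.9]
wrist_force: [-0.3, 0.7, -0.4]
opening: 0.0854
time: 28.35
ee_pos: [0.6738, 0.1987, 0.0133]
tcp_rot: [179.9, -0.3, 80.8]
wrist_force: [0.6, -0.6, 7.4]
opening: 0.0551
time: 28.55
ee_pos: [0.6744, 0.1989, 0.0145]
tcp_rot: [179.9, -0.4, 80.8]
wrist_force: [-0.4, 0.0, -1.1]
opening: 0.0549
[0.67404171 0.19882328 0.01392334] [179.90291297  -0.34628652  80.84475476]
```

View pics/z21.png

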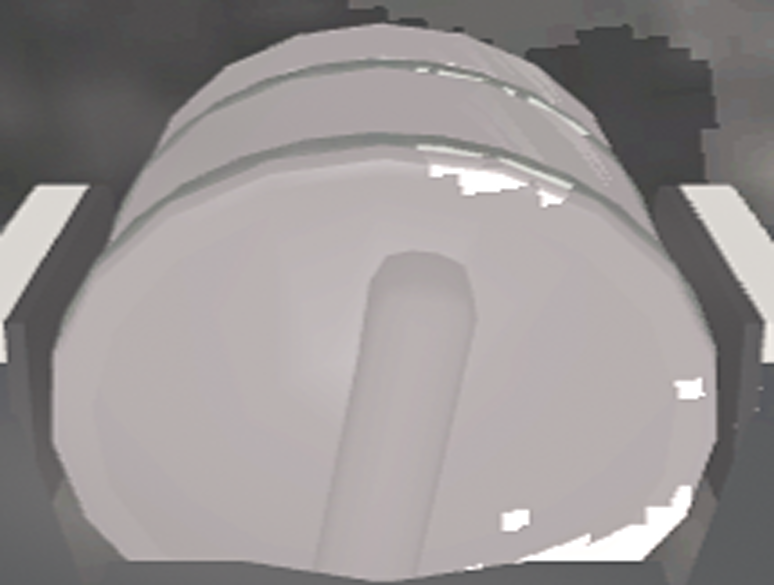

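Run:
```python
from h import *
for n,P in (('w21',[(385,162),(250,178),(110,247),(58,340),(52,420),(716,380),(713,340),(650,245),(575,200)]),('w17',[(350,176),(220,203),(110,268),(55,350),(48,420),(720,420),(710,340),(645,250),(560,200)])):
    c=ld(n); t=lambda u,v:(210+u/3.6-.35,225+v/3-.35)
    print(n,circ([onz(c,*t(u,v),.05) for u,v in P]))
c=ld('w21')
for p,q in [((375,270),(318,565)),((475,310),(413,575))]:
    d=onz(c,*t(*q),.062)-onz(c,*t(*p),.062);print(np.degrees(np.arctan2(d[1],d[0])))
```

```text
w21 (array([0.67591965, 0.19892943, 0.02767369]), np.float64(0.0008060460822079257))
w17 (array([ 0.44952369, -0.37689393,  0.02739714]), np.float64(0.000614859961299976))
-17.618864502114295
-18.270771949558995
```

```bash
python3 -m handwheel '[[0.9,-0.002,0,0.045,0],[0.9,-0.006,0,0.09,0],[0.9,-0.01,0,0.135,8],[0.9,-0.015,-0.01,0.18,16],[0.9,-0.02,-0.02,0.225,24]]';  python3 -m handwheel '[[0.9,0,-0.04,0.01,8],[0.9,0,-0.08,0.01,16],[0.9,-0.005,-0.12,0.01,24],[0.9,-0.01,-0.16,0.01,32],[0.9,-0.012,-0.2,0.01,40]]';python3 -m handwheel '[[0.9,0,-0.03,0,8],[0.9,-0.002,-0.051,0,16],[0.9,-0.002,-0.051,0,24],[0.9,-0.002,-0.051,0,29],[0.9,-0.002,-0.051,0,29]]'
```

```text
time: 29.1
ee_pos: [0.6534, 0.1787, 0.2407]
tcp_rot: [179.9, -0.3, 105.2]
wrist_force: [0.8, 0.0, 0.2]
opening: 0.0549
time: 29.6
ee_pos: [0.6408, -0.0227, 0.2507]
tcp_rot: [179.9, -0.4, 145.5]
wrist_force: [0.4, 0.3, -0.8]
opening: 0.0548
time: 30.1
ee_pos: [0.6387, -0.074, 0.2506]
tcp_rot: [179.9, -0.4, 174.6]
wrist_force: [-0.2, 0.4, -1.0]
opening: 0.0555
```

```bash
python3 -m handwheel '[[0.9,0.0009,0.0017,-0.02,-0.8],[0.9,0.0009,0.0017,-0.04,-0.8],[0.9,0.0009,0.0017,-0.06,-0.8],[0.9,0.0009,0.0017,-0.06,-0.8],[0.9,0.0009,0.0017,-0.06,-0.8]]'
python3 - <<'E'
from h import *
print(get_obs()['ee_pos'],get_obs()['tcp_rot'])
c=cam('scene'); f=6
x0,y0,w,h=270,120,130,95
cv2.imwrite('pics/s22.png',cv2.resize(c['color'][y0:y0+h,x0:x0+w],None,fx=f,fy=f,interpolation=cv2.INTER_CUBIC))
E
```

```text
time: 30.6
ee_pos: [0.6395, -0.0721, 0.1909]
tcp_rot: [179.9, -0.4, 173.7]
wrist_force: [-0.5, 0.3, -0.7]
opening: 0.055
[ 0.63947022 -0.07212268  0.19094571] [179.90667348  -0.40083366 173.71198005]
```

View pics/s22.png

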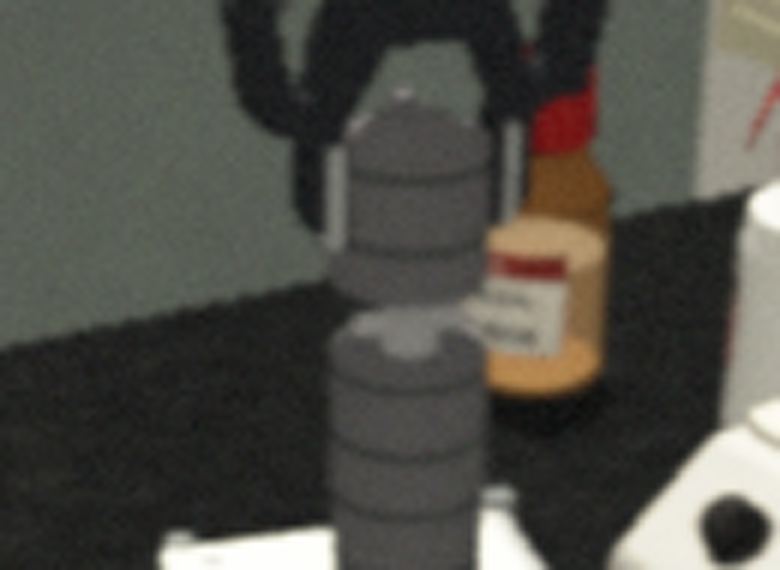

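```bash
python3 -m handwheel '[[0.9,0,-0.0001,-0.006,0],[0.9,0,-0.0001,-0.01,0],[0.9,0,-0.0001,-0.014,0],[0.9,0,-0.0001,-0.018,0],[0.9,0,-0.0001,-0.0225,0]]';python3 -m handwheel '[[0.9,0,0,-0.001,0],[0.9,0,0,-0.002,0],[0.9,0,0,-0.003,0]]'
```

```text
time: 31.15
ee_pos: [0.6398, -0.0723, 0.1689]
tcp_rot: [179.9, -0.3, 173.7]
wrist_force: [0.4, 0.1, -1.5]
opening: 0.0549
time: 31.45
ee_pos: [0.6399, -0.0723, 0.166]
tcp_rot: [179.9, -0.3, 173.7]
wrist_force: [-0.2, 0.1, -1.4]
opening: 0.0553
```

```bash
python3 -m handwheel '[[0.9,0,0,-0.001,0],[0.9,0,0,-0.002,0],[0.9,0,0,-0.002,0]]'
```

```text
time: 31.75
ee_pos: [0.6402, -0.0724, 0.1649]
tcp_rot: [179.9, -0.2, 173.7]
wrist_force: [-0.7, 0.1, 4.6]
opening: 0.0551
```

```bash
python3 -m handwheel '[[0.9,-0.0003,0,0.0003,-8],[0.9,-0.0006,0.0001,0.0003,-16],[0.9,-0.0009,0.0003,0.0003,-24],[0.9,-0.0012,0.0005,0.0003,-32],[0.9,-0.0014,0.0007,0.0003,-40]]';  python3 -m handwheel '[[0.9,-0.0001,0.0002,0,-8],[0.9,-0.0003,0.0005,0,-16],[0.9,-0.0004,0.0007,0,-24],[0.9,-0.0005,0.001,0,-32],[0.9,-0.0006,0.0012,0,-40]]'; python3 -m handwheel '[[0.9,0,0.0001,0,-6],[0.9,0,0.0001,0,-11],[0.9,0,0.0001,0,-11]]'
```

```text
time: 32.25
ee_pos: [0.6387, -0.0717, 0.165]
tcp_rot: [179.9, -0.2, 133.4]
wrist_force: [0.2, -0.1, -0.8]
opening: 0.055
time: 32.75
ee_pos: [0.6381, -0.0704, 0.165]
tcp_rot: [179.9, -0.2, 93.1]
wrist_force: [0.5, 0.3, -0.5]
opening: 0.0551
time: 33.05
ee_pos: [0.6381, -0.0702, 0.165]
tcp_rot: [179.9, -0.2, 82.0]
wrist_force: [0.4, -0.1, 0.1]
opening: 0.055
```

Released next, then I'll raise the arm clear and check everything.

```bash
python3 -m handwheel '[[0.4,0,0,0,0],[0,0,0,0,0],[0,0,0,0,0],[0,0,0,0,0],[0,0,0,0,0]]';  python3 -m handwheel '[[0,0,0,0.02,0],[0,0,0,0.06,0],[0,0,0,0.1,0],[0,-0.02,0,0.13,0],[0,-0.06,0,0.15,0]]';python3 -m handwheel '[[0,-0.03,-0.04,0,0],[0,-0.06,-0.08,0,0],[0,-0.06,-0.1,0,0],[0,-0.06,-0.1,0,0],[0,-0.06,-0.1,0,0]]';python3 -m handwheel '[[0,0,0,0,0],[0,0,0,0,0],[0,0,0,0,0]]'
python3 - <<'E'
from h import *
c=grab('w23');a=c['color'];print(get_obs()['ee_pos'])
c=cam('scene','s23f.png'); f=6
x0,y0,w,h=270,160,130,95
cv2.imwrite('pics/s23.png',cv2.resize(c['color'][130:250,260:390],None,fx=6,fy=5,interpolation=cv2.INTER_CUBIC))
E
```

```text
time: 33.55
ee_pos: [0.6381, -0.0702, 0.165]
tcp_rot: [179.9, -0.2, 82.0]
wrist_force: [0.5, 0.4, 0.1]
opening: 0.0856
time: 34.05
ee_pos: [0.5791, -0.0702, 0.3157]
tcp_rot: [179.9, -0.2, 82.1]
wrist_force: [0.2, -0.7, 0.9]
opening: 0.0851
time: 34.55
ee_pos: [0.5191, -0.1703, 0.3157]
tcp_rot: [179.9, -0.3, 82.0]
wrist_force: [0.1, 0.1, -0.9]
opening: 0.0853
time: 34.85
ee_pos: [0.5195, -0.1695, 0.3156]
tcp_rot: [179.9, -0.3, 82.1]
wrist_force: [-0.1, -0.8, -0.6]
opening: 0.0852
[ 0.51942656 -0.16963439  0.31558528]
```

View pics/w23.png

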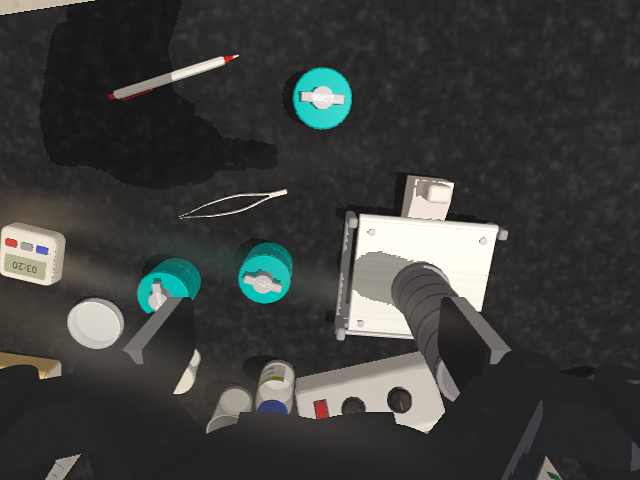

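View pics/s23.png

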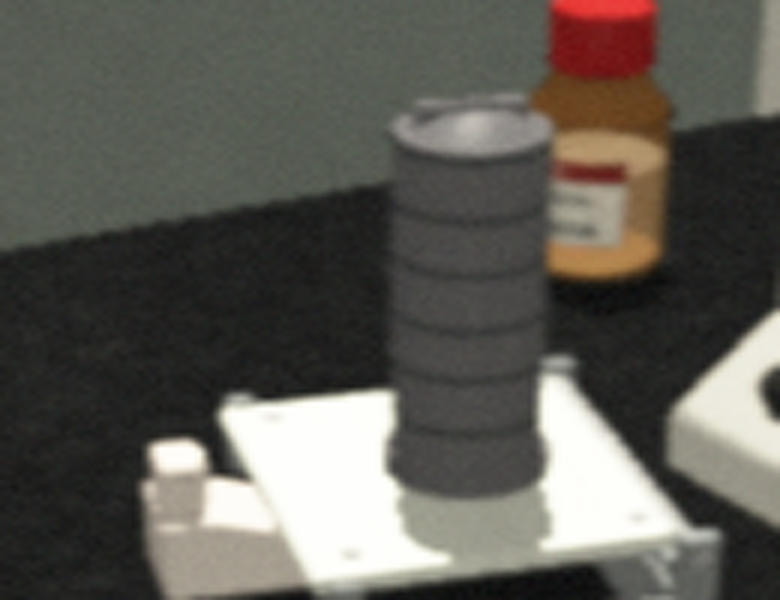

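```bash
python3 -m handwheel '[[0,0.02,0,0.01,-8.5],[0,0.04,0,0.02,-17],[0,0.06,0,0.03,-25.5],[0,0.08,0,0.03,-34],[0,0.1,0,0.03,-42.5]]';python3 -m handwheel '[[0,0.0,0,0,-8.5],[0,0.01,0,0,-17],[0,0.01,0,0,-25.5],[0,0.01,0,0,-34],[0,0.01,0,0,-39.5]]';python3 -m handwheel '[[0,0,0,0,0],[0,0,0,0,0],[0,0,0,0,0]]'
python3 - <<'E'
from h import *
c=grab('w24');print(get_obs()['ee_pos'])
E
```

```text
time: 35.45
ee_pos: [0.6203, -0.1695, 0.3459]
tcp_rot: [179.8, -0.3, 39.2]
wrist_force: [0.5, -0.4, -0.1]
opening: 0.0856
time: 35.95
ee_pos: [0.6306, -0.1692, 0.3456]
tcp_rot: [179.9, -0.3, -0.6]
wrist_force: [0.1, 0.2, 0.5]
opening: 0.0854
time: 36.25
ee_pos: [0.6306, -0.1691, 0.3455]
tcp_rot: [179.9, -0.3, -0.4]
wrist_force: [-0.5, 0.3, 0.5]
opening: 0.0856
[ 0.63058243 -0.16911585  0.34556115]
```

View pics/w24.png

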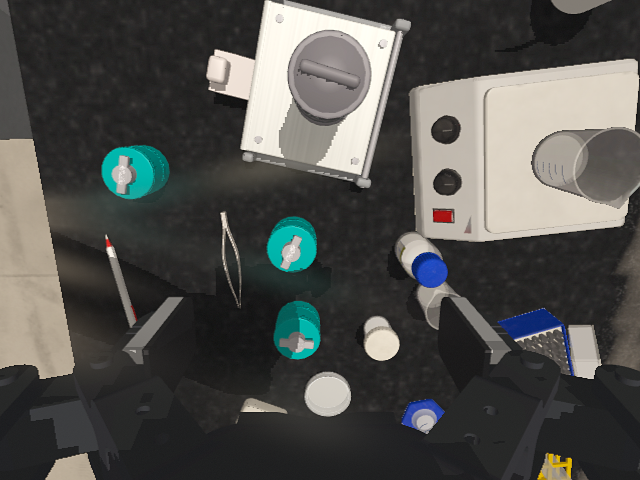

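Run:
```python
from h import *
c=ld('w24');b=ld('w23');a=cv2.imread('pics/w24.png')
def cr(n,u,v): 
    a=cv2.imread(f'pics/{n}.png'); v0=max(v-15,0);return cv2.resize(a[v0:v0+30,u-15:u+15],(240,240),interpolation=cv2.INTER_CUBIC)
cv2.imwrite('pics/z24.png',np.vstack([np.hstack([cr('w24',258,139),cr('w24',279,19),cr('w24',355,160)]),np.hstack([cr('w23',372,232),cr('w23',483,240),cr('w23',360,324)])]))
d=onz(c,357,83,.214)-onz(c,303,68,.214)
print('cap',onz(c,330,75.5,.214),onz(c,329.5,76,.202),np.degrees(np.arctan2(d[1],d[0])),np.linalg.norm(d))
for n,p,q in(('FR',(372,232),(258,139)),('FL',(483,240),(279,19)),('RR',(360,324),(355,160)),('tab',(436,187),(216,70))): print(n,*tri(b,p,c,q))
```

```text
cap [ 0.63987559 -0.07188768  0.214     ] [ 0.63999098 -0.07083339  0.202     ] -14.933893713760922 0.03520834377306594
FR [ 0.56914287 -0.11504827  0.03937028] 0.0004706778229290117
FL [0.59503026 0.00194756 0.03790339] 0.001283587681645695
RR [ 0.67375649 -0.13877434  0.0399716 ] 0.0011300127287756651
tab [ 0.5298779  -0.04600595  0.04335494] 0.001064425213302402
```

View pics/z24.png

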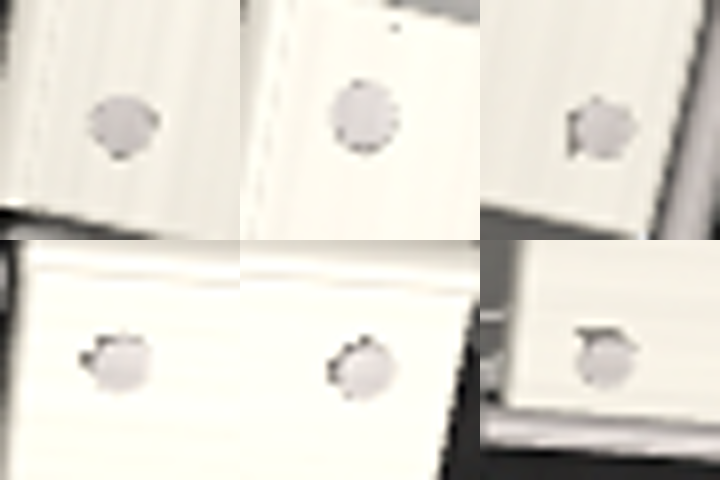

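```bash
python3 - <<'E'
from h import *
c=ld('w24');b=ld('w23')
P={}
for n,p,q in(('FR',(371.6,231.75),(257.75,139.25)),('FL',(483.25,240.75),(279.1,18.1)),('RR',(360.1,323.5),(355.1,160.5))):
    P[n],e=tri(b,p,c,q); print(n,P[n].round(4),round(e,4))
print('tilt',((P['FR'][2]-P['RR'][2])/np.linalg.norm(P['FR']-P['RR'])))
# scene: four corner screws vs tilt
E
python3 - <<'E'
from h import *
c=cam('scene');a=c['color']
cv2.imwrite('pics/z25.png',cv2.resize(a[200:270,290:380],None,fx=8,fy=8,interpolation=cv2.INTER_CUBIC))
for t in(-.02,0,.02): print(t,[proj(c,S(p,t)).round(2).tolist() for p in([-58,59,41],[-58,-59,41],[49,-59,41],[49,59,41])],)
E
```

```text
FR [ 0.5689 -0.1154  0.0392] 0.0004
FL [0.5954 0.0021 0.0391] 0.0005
RR [ 0.6738 -0.139   0.039 ] 0.0002
tilt 0.0018816626254302903
-0.02 [[306.3, 213.2], [319.32, 240.02], [367.16, 232.17], [350.2, 206.66]]
0 [[306.34, 212.29], [319.38, 239.05], [367.24, 232.05], [350.27, 206.56]]
0.02 [[306.39, 211.38], [319.46, 238.08], [367.31, 231.94], [350.34, 206.45]]
```

View pics/z25.png

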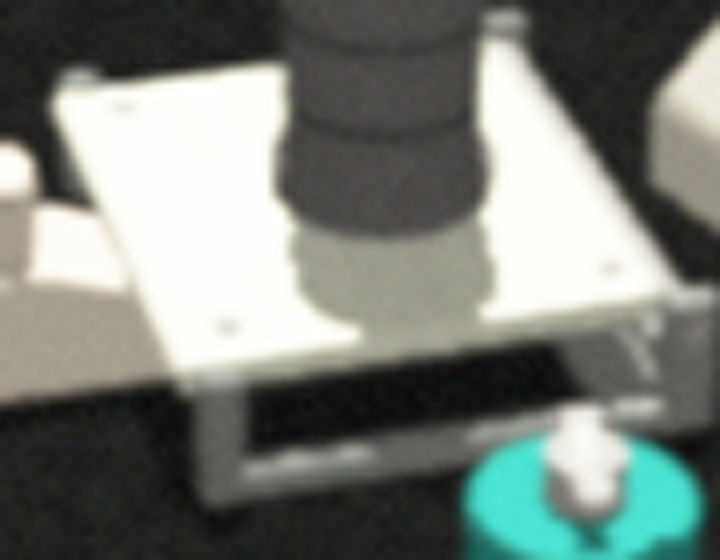

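```bash
python3 -c "
from h import *
print(get_obs()['time'],job_done())"
```

```text
the job is handed in; nothing more can be done
36.35 None
```

I pushed the wedge under the middle of the plate's front edge until the plate was level. I then stacked and locked the two grey stages and the cap on the base. Only two stages were on the bench, and the three turquoise look-alikes were left alone. I handed the job in at 36 s; no verdict was given.

**Plate level:** my last check put the front screws at 39.2 and 39.1 mm high and a rear one at 39.0 mm, a tilt of about 0.002 rad. A rougher reading of the same pictures gave about -0.013 rad. Both are inside the 0.022 rad limit.

**Stack:**

| Part | Long axis vs base bar (-12.8°) | Distance from base axis |
|---|---|---|
| First stage | -13.9° | within about 1 mm |
| Second stage | -14.2° | within about 2 mm |
| Cap | -14.9° | within about 3 mm |

- **Seated height:** each part was pushed down until it met the one below, at about the expected height.
- **Locking:** I didn't test the locks with an upward pull, because that could have lifted the plate off the wedge.

**What disagreed:** the top camera placed the base about 2 to 3 mm away from where the wrist camera did. I used the wrist camera's position, and all three parts went on first time.

The gripper was open and clear of everything at hand-in. The bystanders looked undisturbed in the pictures, but I didn't measure whether they had shifted.

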